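# Right the tipped bottle in the lane and set the wing screw

### The arm

A 6-joint arm with a two-finger parallel gripper is mounted at the origin on a cart in front of the work surface, level with it; the furniture and walls round the work are solid. World frame = base frame: x ahead of the robot, y to its left, z up, the work surface at z = 0. Lengths are in m, angles in degrees, forces in N, time in s.
With the tool pointing down it reaches from about 0.4 to 0.825 m from the base axis. Payload 7 kg.
Tool frame: the origin (TCP) lies at the very end of the fingers, on their centre line; the grasp point (between the pads) lies hold_point_z behind it (hold_point_z is the distance from the TCP to the grasp point, in m); z points along the fingers, y is the direction in which the jaws open and shut (so a half turn about z gives the same grasp; the last joint's range is limited). The gripper opens to 88 mm and grips with 3 to 60 N. Pads are 19 mm wide; open, the fingers measure 130 mm over their backs; the gripper's body (78 mm by 193 mm) begins 47 mm behind the grasp point.
Start: joints at [93.111, 20.546, 0.682, 0, -70.136, -16.507], TCP at [0.156, 0.657, 0.189] pointing down, gripper open.
Joint ranges: [-176.03, 176.03], [-82.01, 121.73], [-58.28, 71.71], [-173.87, 95.51], [-174.79, -0.11], [-173.66, 173.66]. Speed limits (degrees/s): [136.94, 136.94, 172.46, 180, 180, 180].

### API

Orientations are given as [roll, pitch, yaw] about the fixed x, y, z axes, in that order (R = Rz(yaw) Ry(pitch) Rx(roll)).
In Python, from plant import get_obs, snapshot, close_job, hold_point_z gives the robot as it stands. The module is installed in compiled form; this text tells all that it offers.
- The arm moves only by the tool jog_arm, never from a script. Its argument "commands" is a list of rows, each a list of 4 numbers: the shift along the world's x, y, z in mm, then the turn about the world's z in degrees. In form: [[x, y, z, turn], ...]. A call has exactly 10 rows; each row shifts and turns the commanded pose from where the row before left it; what a row does not reach is not made up. A row lasts 1/12 s, in which the tool goes at most 41.7 mm and 7.16 degrees, less where a joint would pass 70% of its speed; a pose out of reach is approached as far as the arm can. A call is refused whole if a number of a shift passes 41.7 or a number of a turn 7.16, either way. A call with a gripper value outside its range is refused whole. "fingers" is the finger opening in mm, from 0 to 87.6, set as the call begins (left out, the last holds). The fingers move at their own pace and stop on an object; the grip force is fixed at half the most. Time passes only in rows, so rows that do not move let the fingers close, or fill a call up. It gives the time, the measured TCP pose, the force and the opening at its end, in the units of the state.
- get_obs(): the state, without advancing time (a new reading comes with each control period).
- snapshot(name): name is "side" or "top"; returns a dict with "image" (384x512x3 uint8, red, green, blue), "fov_y" (degrees; the focal length in pixels is half the picture's height over the tangent of half this angle, whatever the lens; pixels are square), "cx", "cy" (the principal point, pixels), "rvec" (rotation vector, rad) and "tvec" (3), from world to camera coordinates, as OpenCV has them. Camera axes: x right, y down, z forward; pixel columns grow to the right and rows downward; lengths in m; the calibration is good to about 2 mm. A picture is of the moment at which its call begins. There is no depth.
- close_job(): hands the job in, once; it reports no verdict.
The state is a dict: "clock": time; "joint_pos": joint angles; "qvel": joint speeds; "tau": joint torques, N m; "tool_pos": TCP position; "orientation": TCP orientation; "force": force on the tool from outside, world axes, zero at the start; "moment": the same for the moment, N m; "opening": finger opening in m.
Only numpy, scipy, OpenCV 4.12 (cv2) and the standard library are available. Lean on these libraries where they do the work, as an engineer would, in place of code of your own. Each camera call takes 0.05 s, during which the arm holds its last target.

### The job

One sample bottle lies tipped back in the slanted draining rest beside the bottle lane: stand it upright in the middle of the gap between its two neighbours in the lane and let go of it, without knocking over its neighbours. Then turn the wing screw on the lane's clamp block clockwise (seen from above) until it seats firmly, and back it off a quarter turn. Finish while still gripping the wing screw there and holding it still; do not let go of it.

Things in the scene. Friction and masses are not known exactly. Their poses are not given: they have to be found in the camera images.
- lane: Fixed aluminium bottle lane, x -180 to 100 mm, 76 mm wide. Origin on the worktop under the gap's middle; x along the lane away from the robot, y left, z up. Base 6 mm thick; rails along x 31 mm high, inner faces 55 mm apart. Stops at x 97 mm (44 mm high) and -109 mm (51 mm high). Grey clamp block at x -175 to -135 mm, 54 mm wide, 45 mm high, carries the wing screw.
- lane_gap (a point): Middle of the gap on the lane's base plate, 6 mm above the worktop: where the middle of the tipped bottle's underside belongs. Axes as the lane. The standing neighbours leave about 100 mm free between them along the lane.
- bottle_mid (a point): Centre of the tipped white bottle, 46 mm diameter, 112 mm tall, 0.09 to 0.15 kg: on its axis, 56 mm from the underside; z points to the cap. It lies in the rest, its axis sloping up 40 degrees towards the cap, centre 66 mm above the worktop, cap roughly to the left (+y, within 0.3 rad). Straight body up to 70 mm from the underside; the cap's top 12 mm has no solid to grip.
- near_bottle_mid (a point): Centre (56 mm up) of a white bottle, 46 mm diameter, 112 mm tall, standing loose in the lane on the robot's side of the gap, at lane x about -75 mm. It is to stay standing.
- far_bottle_mid (a point): Centre (56 mm up) of a like bottle standing loose in the lane beyond the gap, at lane x about 70 mm. It is to stay standing.
- open_bottle_mid (a point): Bystander: centre (56 mm up) of an uncapped white bottle, 48 mm diameter, 112 mm tall, standing on the worktop right of the lane, fixed in place; not part of the job.
- wing_screw (a joint): Turn of the steel wing screw about its vertical axis, rad; grows clockwise seen from above. It seats against a firm stop at 3.0 (a quarter turn back is 1.43); short of that it turns against about 0.04 N m of friction and stays where it is left. It starts 0.8 to 1.8 rad short of the seat. Its height does not change.
- wing_grip (a point): Centre of the screw's wing, on its axis, 75 mm above the worktop, at lane x -155 mm. Turns with the screw: x along the wing, y across, z up; at joint 0 x is the lane's x. Wing: upright plate 44 mm long, 9 mm thick, 24 mm high. Under it a 9 mm stem, then a locknut (18 mm diameter) from 23 mm below the centre down; the block's top is 30 mm below.
- rest: Fixed grey slanted draining rest right of the lane, on a base 64 mm (x) by 124 mm (y), 5 mm thick. Origin on the worktop under its centre; y points the way the bottle slopes up, z up. The bottle lies on two ribs, its foot on a ledge; ribs, ledge and posts are at most 36 mm wide (x within 18 mm), so both sides of the bottle are free.
Mind the look-alikes: they are no part of the job. What is shaped like the part that bears near_bottle_mid but pink is not meant.

How it is judged (in metres and radians):
On the way, in this order (a step that is already met when the one before it is completed fails the run):
1. the tipped bottle stands upright on the lane's base in the gap, released and at rest (angle between bottle_mid's own z axis and vertical below 0.1 rad and horizontal distance between bottle_mid and lane_gap below 0.022 m and z of bottle_mid in the frame of lane_gap between 0.051 and 0.061 m and linear speed of bottle below 0.03 m/s and contact force between the fingers and bottle below 0.2 N), for 0.3 s.
2. the wing screw is turned clockwise until it seats (value of joint wing_screw above 2.93 rad), for 0.1 s.
At the end, for the whole second after the job is handed in: The screw was seated and is backed off a quarter turn (1.57 rad from the seat within 0.26), still and held by the fingers (over 2 N); the bottle stands upright (within 0.1 rad) on the lane's base within 22 mm of the gap's middle; its two neighbours stand upright (value of joint wing_screw between 1.17 and 1.69 rad and velocity of joint wing_screw between -0.1 and 0.1 rad/s and contact force between the fingers and wing_screw above 2 N and angle between each of bottle_mid, near_bottle_mid, far_bottle_mid's own z axis and vertical below 0.1 rad and horizontal distance between bottle_mid and lane_gap below 0.022 m and z of bottle_mid in the frame of lane_gap between 0.051 and 0.061 m); the arm keeps its last pose, push and grip.
It fails at once if a neighbouring bottle in the lane is knocked over (angle between any of near_bottle_mid, far_bottle_mid's own z axis and vertical above 0.6 rad).
It also fails if it takes over 45 s, if anything falls off the work surface, if the arm or the gripper's body presses on something with over 40 N, if the wrist force passes 120 N, or if a joint passes its speed limit or range.

## Working session

There is one attempt and no reset: what is moved stays moved. The work goes in short steps, Python scripts to look and compute and a tool call to move; the robot and the scene stay as the last step left them, time stands still between calls to the robot, and variables do not carry over. Pictures are saved under pics/ and viewed, and the job is handed in when it is done.

Besides the shell and the picture viewer there is one more tool, called after "Emit:" by a JSON object that holds its "fn" and its "kwargs", one argument or row to a line. jog_arm: Moves the arm, as the interface text tells. Its arguments: {"type":"object","properties":{"commands":{"type":"array","items":{"type":"array","items":{"type":"number"}}},"fingers":{"type":"number"}},"required":["commands"]}

```bash
mkdir -p pics; ls; python3 - <<'E'
from plant import *
import cv2
print(hold_point_z, get_obs())
for n in ("side","top"):
    s=snapshot(n); cv2.imwrite(f"pics/{n}0.png",s["image"][:,:,::-1])
    print(n,{k:v for k,v in s.items() if k!="image"})
E
```

```text
pics
0.0188 {'clock': 0.0, 'joint_pos': array([ 9.31118755e+01,  2.05901011e+01,  6.34130946e-01, -1.88024933e-02,
       -7.01355376e+01, -1.65079967e+01]), 'qvel': array([ 0.18575835,  0.00369596, -0.20543009, -0.0466555 ,  0.01221621,
       -0.03895596]), 'tau': array([ 1.48743202e-03, -5.82717061e+01,  2.93052274e+01,  6.99721947e+00,
        6.83462567e-03, -1.49993011e-04]), 'tool_pos': array([0.15628532, 0.65610057, 0.18834465]), 'orientation': array([ 1.79907241e+02, -9.05710358e-03, -1.34025170e+01]), 'force': array([-0.58877618, -0.20601876,  0.2627512 ]), 'moment': array([ 0.0241197 , -0.01129795, -0.01907586]), 'opening': 0.087516123311506}
side {'fov_y': 53.3891883054496, 'cx': 254.8344617366974, 'cy': 187.86815180436272, 'rvec': array([ 2.41947755, -0.46930258,  0.18263778]), 'tvec': array([-0.56675353,  0.10807561,  0.97844212])}
top {'fov_y': 48.88662347437361, 'cx': 261.46679264753504, 'cy': 191.016702972544, 'rvec': array([ 2.17962068, -2.16758575,  0.08938442]), 'tvec': array([-0.13940476,  0.54945392,  1.06999528])}
```

View pics/side0.png

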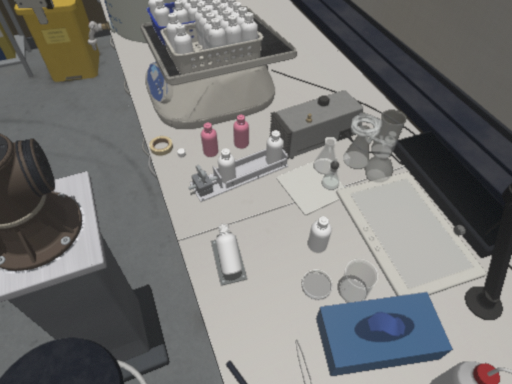

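View pics/top0.png

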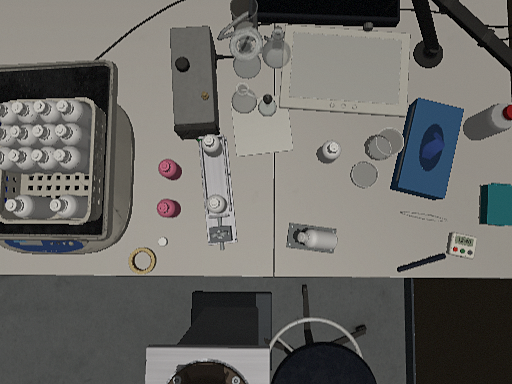

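```bash
python3 - <<'E'
import cv2
t=cv2.imread("pics/top0.png"); s=cv2.imread("pics/side0.png")
cv2.imwrite("pics/t_lane.png",cv2.resize(t[125:255,185:260],None,fx=4.6,fy=4.6,interpolation=cv2.INTER_CUBIC))
cv2.imwrite("pics/t_rest.png",cv2.resize(t[210:260,275:350],None,fx=8,fy=8,interpolation=cv2.INTER_CUBIC))
cv2.imwrite("pics/s_lane.png",cv2.resize(s[120:200,185:300],None,fx=6.9,fy=6.9,interpolation=cv2.INTER_CUBIC))
cv2.imwrite("pics/s_rest.png",cv2.resize(s[215:290,200:260],None,fx=8,fy=8,interpolation=cv2.INTER_CUBIC))
E
```

```text
(no output)
```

View pics/t_lane.png

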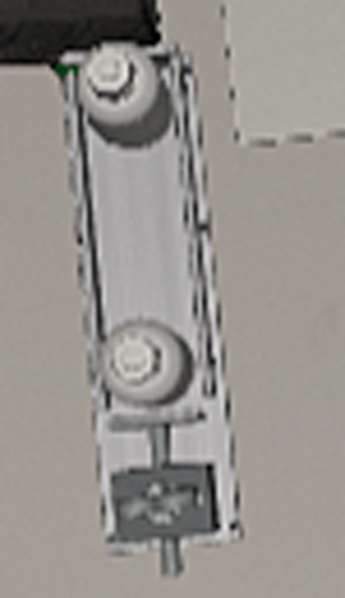

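View pics/t_rest.png

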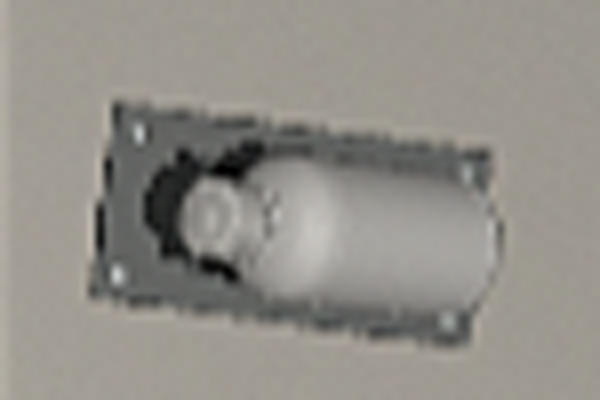

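View pics/s_lane.png

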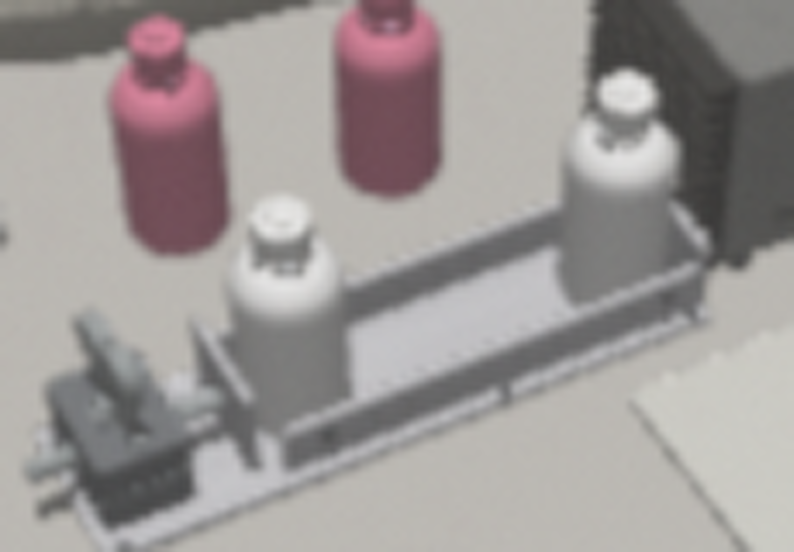

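View pics/s_rest.png

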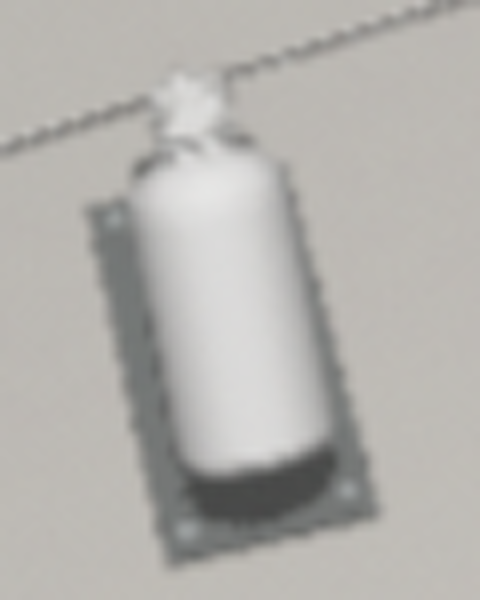

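```bash
cat > h.py <<'E'
import numpy as np,cv2,json
CAM={"side":(53.3891883054496,254.8344617366974,187.86815180436272,[2.41947755,-0.46930258,0.18263778],[-0.56675353,0.10807561,0.97844212]),
"top":(48.88662347437361,261.46679264753504,191.016702972544,[2.17962068,-2.16758575,0.08938442],[-0.13940476,0.54945392,1.06999528])}
def P(n):
    f,cx,cy,r,t=CAM[n]; f=192/np.tan(np.radians(f)/2)
    return np.array([[f,0,cx],[0,f,cy],[0,0,1]]),cv2.Rodrigues(np.array(r))[0],np.array(t)
def ray(n,u,v):
    K,R,t=P(n); d=R.T@np.linalg.inv(K)@np.array([u,v,1.]); return -R.T@t,d/np.linalg.norm(d)
def onz(n,u,v,z):
    c,d=ray(n,u,v); return c+d*(z-c[2])/d[2]
def tri(a,b):
    (c1,d1),(c2,d2)=ray("top",*a),ray("side",*b)
    s=np.linalg.lstsq(np.c_[d1,-d2],c2-c1,rcond=None)[0]
    p,q=c1+s[0]*d1,c2+s[1]*d2; return (p+q)/2,np.linalg.norm(p-q)
def proj(n,p):
    K,R,t=P(n); q=K@(R@np.asarray(p)+t); return q[:2]/q[2]
def c(o,k,u,v): return ((u+.5)/k-.5+o[0],(v+.5)/k-.5+o[1])
TL=lambda u,v:c((185,125),4.6,u,v)
TR=lambda u,v:c((275,210),8,u,v)
SL=lambda u,v:c((185,120),6.9,u,v)
SR=lambda u,v:c((200,215),8,u,v)
E
python3 - <<'E'
from h import *
np.set_printoptions(precision=4,suppress=True)
print("lane top")
for p in [(107,549),(238,535),(188,52),(65,70)]: print(onz("top",*TL(*p),.006))
print("lane side");
for p in [(115,548),(708,315)]: print(onz("side",*SL(*p),.006))
print("rest top"); 
for p in [(115,100),(490,152),(468,343),(93,295)]: print(onz("top",*TR(*p),.005))
print("rest side")
for p in [(87,207),(378,515),(170,565)]: print(onz("side",*SR(*p),.005))
print("near",tri(TL(133,356),SL(281,216)),onz("top",*TL(133,356),.118),onz("side",*SL(281,216),.118))
print("far",tri(TL(110,70),SL(628,88)),onz("top",*TL(110,70),.118),onz("side",*SL(628,88),.118))
print("cap",tri(TR(208,220),SR(190,95)))
E
```

```text
lane top
[0.4126 0.0026 0.006 ]
[ 0.4209 -0.0716  0.006 ]
[ 0.6986 -0.0395  0.006 ]
[0.6877 0.0315 0.006 ]
lane side
[ 0.4271 -0.0668  0.006 ]
[ 0.6985 -0.0399  0.006 ]
rest top
[ 0.4707 -0.2086  0.005 ]
[ 0.4545 -0.3309  0.005 ]
[ 0.3927 -0.3232  0.005 ]
[ 0.4074 -0.2014  0.005 ]
rest side
[ 0.4099 -0.2005  0.005 ]
[ 0.4565 -0.3318  0.005 ]
[ 0.395 -0.324  0.005]
near (array([ 0.5162, -0.0241,  0.1181]), np.float64(0.0019490954269594744)) [ 0.5153 -0.0239  0.118 ] [ 0.5172 -0.0243  0.118 ]
far (array([ 0.6654, -0.0106,  0.1215]), np.float64(0.003971208326770906)) [ 0.6642 -0.0095  0.118 ] [ 0.6691 -0.0075  0.118 ]
cap (array([ 0.4359, -0.2315,  0.0968]), np.float64(0.0045915098658778335))
```

```bash
python3 - <<'E'
from h import *
np.set_printoptions(precision=4,suppress=True)
d=np.array([np.sin(np.radians(7.2)),np.cos(np.radians(7.2)),0])
e=onz("top",*TR(497,235),.0476);print(e,e+.0577*d)
# reproject model
for ctr in [(.4305,-.2741,.066),(.4313,-.270,.066)]:
  C=np.array(ctr);a=d*np.cos(np.radians(40))+np.array([0,0,np.sin(np.radians(40))]);p=d*np.sin(np.radians(40))-np.array([0,0,np.cos(np.radians(40))]);q=np.cross(a,p)
  for n,o in (("top",(275,210)),("side",(200,215))):
    pr=lambda X:((proj(n,X)-o)+.5)*8-.5
    print(n,"cap",pr(C+.056*a),"footup",pr(C-.056*a-.023*p),"sides@+14",pr(C+.014*a+.023*q),pr(C+.014*a-.023*q),"footsides",pr(C-.056*a+.023*q),pr(C-.056*a-.023*q))
E
```

```text
[ 0.4286 -0.3257  0.0476] [ 0.4358 -0.2684  0.0476]
top cap [211.4817 213.0752] footup [515.328  252.2225] sides@+14 [299.2822 300.5993] [317.439  150.3474] footsides [450.8793 316.6444] [467.7369 172.4558]
side cap [180.8255  85.9702] footup [265.8896 486.0009] sides@+14 [130.1356 247.2821] [287.6482 212.171 ] footsides [177.7306 486.8463] [334.4318 449.6658]
top cap [197.687  210.2899] footup [502.1899 249.5718] sides@+14 [285.8056 297.8718] [304.0126 147.6442] footsides [437.9404 314.027 ] [454.8443 169.8608]
side cap [178.7805  73.9864] footup [263.5413 472.5376] sides@+14 [128.2348 234.7828] [285.3012 199.8874] footsides [175.6935 473.6683] [331.9532 436.7152]
```

Emit:
{"fn": "jog_arm", "kwargs": {
  "commands": [
    [0, 0, 40, -7],
    [0, 0, 40, -7],
    [0, 0, 40, -7],
    [0, 0, 40, -7],
    [18, -32, 11, -7],
    [18, -32, 11, -7],
    [18, -32, 11, -7],
    [18, -32, 11, -7],
    [18, -32, 11, -7],
    [18, -32, 11, -7]
  ],
  "fingers": 87.6
}}

```text
clock: 0.93
tool_pos: [0.2648, 0.4628, 0.4155]
orientation: [180.0, -0.0, -83.7]
force: [1.6, -0.3, -0.1]
opening: 0.0879
```

Emit:
{"fn": "jog_arm", "kwargs": {
  "commands": [
    [18, -32, 0, -7],
    [18, -32, 0, -6.5],
    [18, -34, 0, 0],
    [18, -34, 0, 0],
    [18, -34, 0, 0],
    [18, -34, 0, 0],
    [18, -34, 0, 0],
    [18, -34, 0, 0],
    [15, -34, 0, 0],
    [10, -35, 0, 0]
  ]
}}

```text
clock: 1.77
tool_pos: [0.4339, 0.1259, 0.4148]
orientation: [180.0, -0.0, -96.9]
force: [1.7, 0.4, -0.5]
opening: 0.0874
```

Emit:
{"fn": "jog_arm", "kwargs": {
  "commands": [
    [0, -38.7, -12, 0],
    [0, -38.7, -12, 0],
    [0, -38.7, -12, 0],
    [0, -38.7, -12, 0],
    [0, -38.7, -12, 0],
    [0, -38.7, -12, 0],
    [0, -38.7, -12, 0],
    [0, -38.7, -12, 0],
    [-1, -38.7, -12, 0],
    [-2, -38.7, -12, 0]
  ]
}}

```text
clock: 2.6
tool_pos: [0.4298, -0.2613, 0.2946]
orientation: [-180.0, 0.0, -96.9]
force: [0.8, 0.4, -0.3]
opening: 0.0875
```

Emit:
{"fn": "jog_arm", "kwargs": {
  "commands": [
    [0, 0, -40, 0],
    [0, 0, -40, 0],
    [0, 0, -35, 0],
    [0, 0, -25, 0],
    [0, 0, -15, 0],
    [0, 0, 0, 0],
    [0, 0, 0, 0],
    [0, 0, 0, 0],
    [0, 0, 0, 0],
    [0, 0, 0, 0]
  ]
}}

```text
clock: 3.43
tool_pos: [0.4313, -0.2595, 0.1416]
orientation: [-179.9, -0.0, -96.9]
force: [0.2, -0.7, -0.0]
opening: 0.0876
```

```bash
python3 - <<'E'
from plant import *
import cv2
print(get_obs()["tool_pos"])
for n,r,o in (("side",slice(180,290),slice(150,290)),("top",slice(180,280),slice(240,370))):
    s=snapshot(n)["image"][r,o,::-1]; cv2.imwrite(f"pics/{n}1.png",cv2.resize(s,None,fx=5,fy=5,interpolation=cv2.INTER_CUBIC))
E
```

```text
[ 0.43127355 -0.25951651  0.14163456]
```

View pics/side1.png

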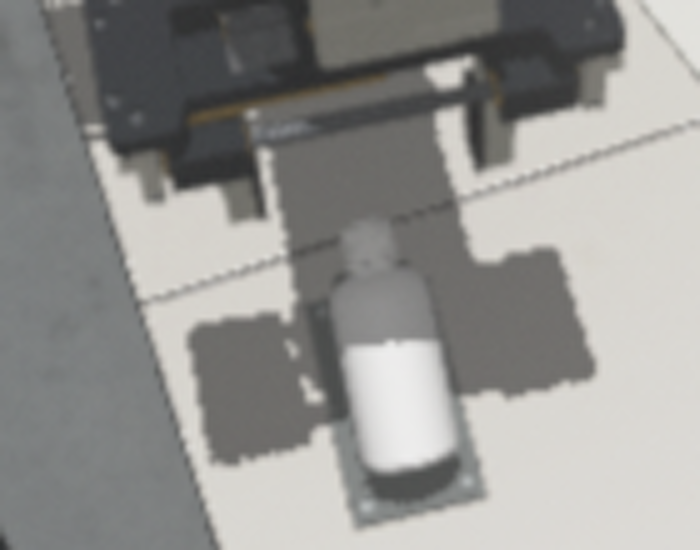

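View pics/top1.png

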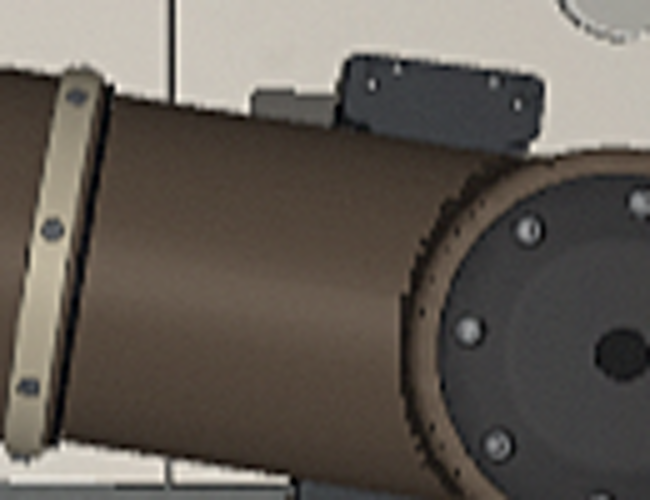

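Emit:
{"fn": "jog_arm", "kwargs": {
  "commands": [
    [0, -1, -25, 0],
    [0, 0, -20, 0],
    [0, 0, -20, 0],
    [0, 0, -13, 0],
    [0, 0, -8, 0],
    [0, 0, 0, 0],
    [0, 0, 0, 0],
    [0, 0, 0, 0],
    [0, 0, 0, 0],
    [0, 0, 0, 0]
  ]
}}

```text
clock: 4.37
tool_pos: [0.431, -0.2605, 0.0551]
orientation: [-179.9, -0.0, -96.9]
force: [-0.1, 0.5, 0.6]
opening: 0.0874
```

```bash
python3 - <<'E'
from plant import *
import cv2
o=get_obs();print(o["tool_pos"],o["force"],o["moment"])
for n,r,o in (("side",slice(180,290),slice(150,290)),):
    s=snapshot(n)["image"][r,o,::-1]; cv2.imwrite(f"pics/{n}2.png",cv2.resize(s,None,fx=5,fy=5,interpolation=cv2.INTER_CUBIC))
E
```

```text
[ 0.4310221  -0.26051722  0.05514079] [-0.1169505   0.53463725  0.57373606] [ 0.14816201 -0.08980006  0.01220529]
```

View pics/side2.png

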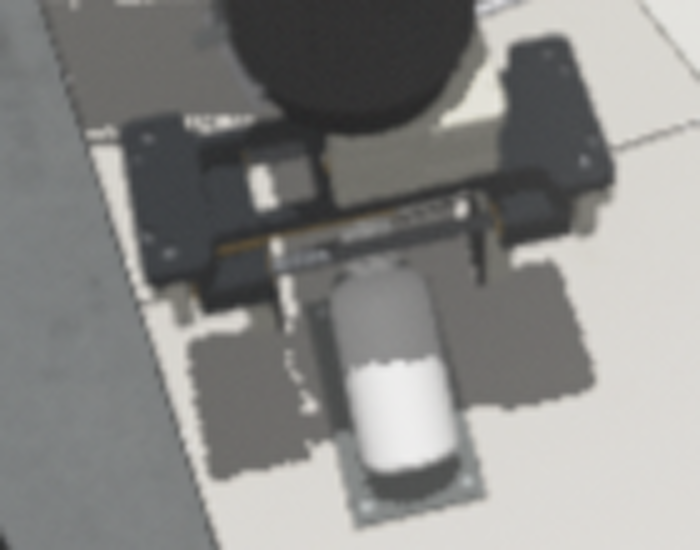

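```bash
python3 - <<'E'
from h import *
import numpy as np
j=np.array([.992,-.12,0])
for p in [np.array([.431,-.2605,.0551]),np.array([.431,-.2605,.0739])]:
  for k in (-.044,-.023,0,.023,.044): print(((proj("side",p+k*j)-[150,180])*5).round())
E
```

```text
[284. 355.]
[328. 345.]
[377. 334.]
[425. 323.]
[468. 313.]
[280. 334.]
[326. 324.]
[375. 313.]
[424. 302.]
[468. 292.]
```

Emit:
{"fn": "jog_arm", "kwargs": {
  "commands": [
    [0, 0, 0, 0],
    [0, 0, 0, 0],
    [0, 0, 0, 0],
    [0, 0, 0, 0],
    [0, 0, 0, 0],
    [0, 0, 0, 0],
    [0, 0, 0, 0],
    [0, 0, 0, 0],
    [0, 0, 0, 0],
    [0, 0, 0, 0]
  ],
  "fingers": 0
}}

```text
clock: 5.25
tool_pos: [0.4314, -0.2607, 0.0548]
orientation: [-179.9, -0.0, -96.9]
force: [1.3, 1.2, 7.7]
opening: 0.026
```

```bash
python3 - <<'E'
from plant import *
import cv2
o=get_obs();print(o["tool_pos"],o["force"],o["moment"],o["opening"])
for n,r,o in (("side",slice(180,290),slice(150,290)),):
    s=snapshot(n)["image"][r,o,::-1]; cv2.imwrite(f"pics/{n}3.png",cv2.resize(s,None,fx=5,fy=5,interpolation=cv2.INTER_CUBIC))
print(get_obs()["opening"])
E
```

```text
[ 0.43143288 -0.26073506  0.05475665] [1.34726043 1.17741846 7.73690937] [ 0.43893312 -0.49763841  0.03129823] 0.026045109090866048
0.0235037953779965
```

View pics/side3.png

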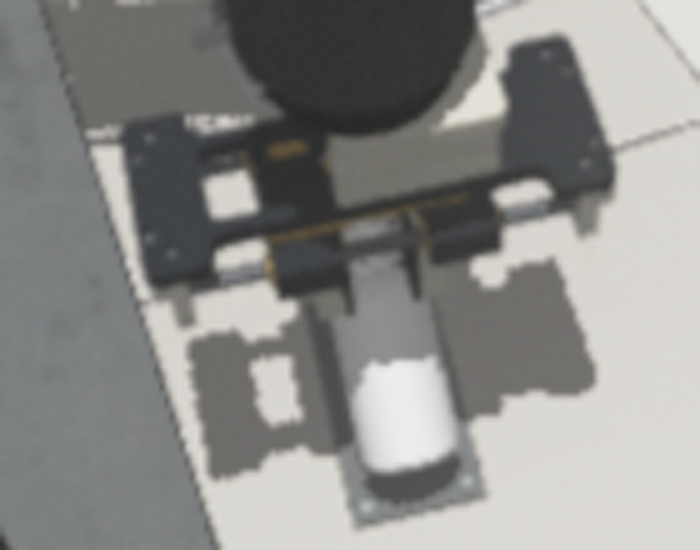

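```bash
python3 - <<'E'
from h import *
import numpy as np
j=np.array([.992,-.12,0])
im=cv2.imread("pics/side1.png")
for z in (.1416,.1604):
  for k in (-.044,0,.044):
    q=(proj("side",np.array([.4313,-.2595,z])+k*j)-[150,180])*5+2; print(q.round()); cv2.circle(im,tuple(int(v) for v in q),3,(0,0,255),-1)
cv2.imwrite("pics/side1b.png",cv2.resize(im[0:300,50:650],None,fx=1.3,fy=1.3))
im=cv2.imread("pics/side2.png")
for z in (.0551,.0739):
  for k in (-.044,0,.044):
    q=(proj("side",np.array([.431,-.2605,z])+k*j)-[150,180])*5+2;  cv2.circle(im,tuple(int(v) for v in q),3,(0,0,255),-1)
cv2.imwrite("pics/side2b.png",cv2.resize(im[100:500,100:620],None,fx=1.5,fy=1.5))
E
```

```text
[268. 253.]
[369. 231.]
[468. 209.]
[264. 229.]
[367. 206.]
[467. 185.]
```

View pics/side1b.png

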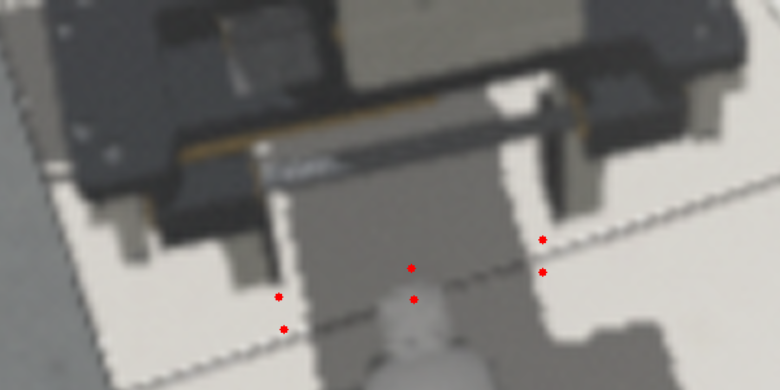

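View pics/side2b.png

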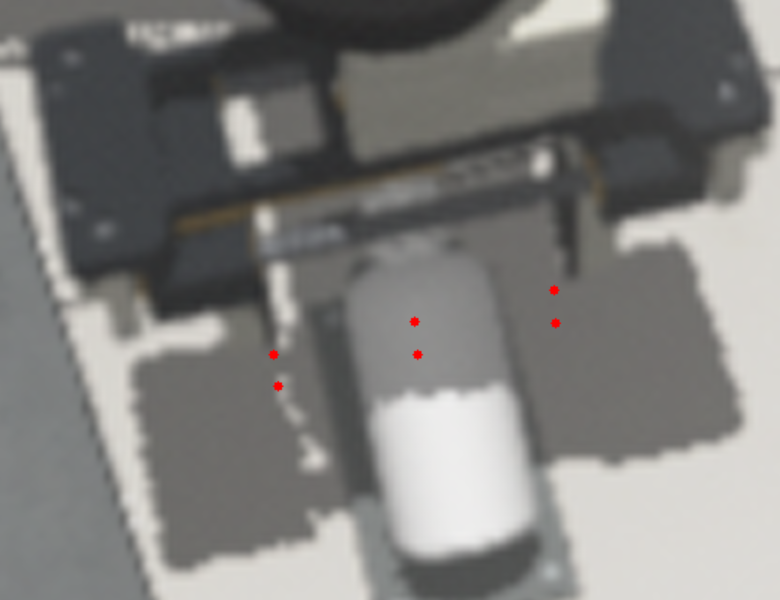

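```bash
python3 - <<'E'
from h import *
np.set_printoptions(precision=4,suppress=True)
for z in (.2,.22,.25):
  print(z,onz("top",309.2,192,z),onz("top",348.5,195,z))
# side tip triangulation under hypotheses: same y(-.2595) -> z ; same z ->y
from scipy.optimize import least_squares
j=np.array([.992,-.12,0])
obs={-1:(275/1.3+50,285/1.3),1:(555/1.3+50,218/1.3)}
for k,(u,v) in obs.items():
  c,d=ray("side",(u-2)/5+150,(v-2)/5+180)
  print(k,"atz",onz("side",(u-2)/5+150,(v-2)/5+180,.1416),"aty",c+d*((-.2595-.12*.044*k)-c[1])/d[1])
E
```

```text
0.2 [ 0.5331 -0.241   0.2   ] [ 0.527 -0.326  0.2  ]
0.22 [ 0.5314 -0.2388  0.22  ] [ 0.5254 -0.322   0.22  ]
0.25 [ 0.5288 -0.2356  0.25  ] [ 0.523 -0.316  0.25 ]
-1 atz [ 0.3901 -0.2365  0.1416] aty [ 0.3873 -0.2542  0.1676]
1 atz [ 0.4867 -0.2455  0.1416] aty [ 0.4795 -0.2648  0.1704]
```

Emit:
{"fn": "jog_arm", "kwargs": {
  "commands": [
    [0, 0, 0, 0],
    [0, 0, 0, 0],
    [0, 0, 0, 0],
    [0, 0, 0, 0],
    [0, 0, 0, 0],
    [0, 0, 0, 0],
    [0, 0, 0, 0],
    [0, 0, 0, 0],
    [0, 0, 0, 0],
    [0, 0, 0, 0]
  ],
  "fingers": 87.6
}}

```text
clock: 6.13
tool_pos: [0.4304, -0.2604, 0.0542]
orientation: [180.0, -0.0, -96.9]
force: [-0.5, -0.3, 0.2]
opening: 0.0841
```

```bash
python3 - <<'E'
from plant import *
import cv2
o=get_obs();print(o["tool_pos"],o["force"],o["moment"],o["opening"])
for n,r,o in (("side",slice(200,285),slice(180,270)),):
    s=snapshot(n)["image"][r,o,::-1]; cv2.imwrite(f"pics/{n}4.png",cv2.resize(s,None,fx=7,fy=7,interpolation=cv2.INTER_CUBIC))
s=snapshot("top"); cv2.imwrite("pics/top4.png",s["image"][:,:,::-1])
E
```

```text
[ 0.4303617  -0.26039643  0.05424016] [-0.53546552 -0.32734423  0.15608798] [ 0.05981992 -0.05062122  0.01088161] 0.0841390497784467
```

View pics/side4.png

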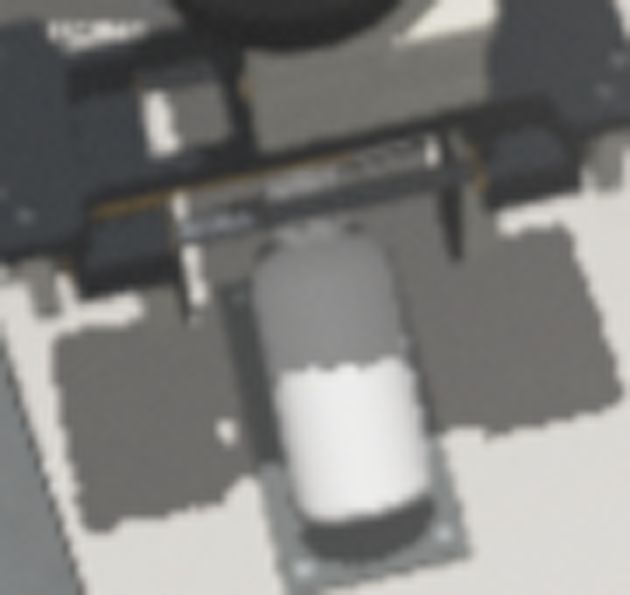

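View pics/top4.png

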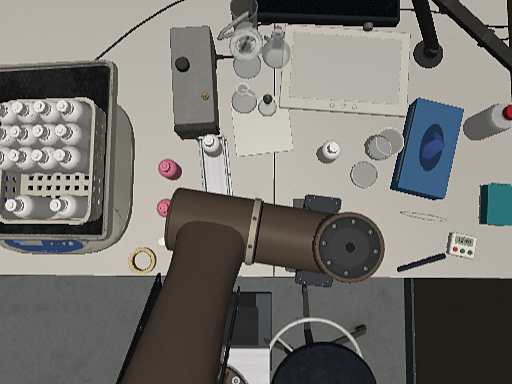

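Emit:
{"fn": "jog_arm", "kwargs": {
  "commands": [
    [0, -4, 0, 0],
    [0, -4, 0, 0],
    [0, 0, -4, 0],
    [0, 0, -4, 0],
    [0, 0, 0, 0],
    [0, 0, 0, 0],
    [0, 0, 0, 0],
    [0, 0, 0, 0],
    [0, 0, 0, 0],
    [0, 0, 0, 0]
  ],
  "fingers": 30
}}

```text
clock: 7.07
tool_pos: [0.4306, -0.2684, 0.0464]
orientation: [-180.0, -0.0, -96.9]
force: [0.7, -0.3, -1.2]
opening: 0.0388
```

```bash
python3 - <<'E'
from plant import *
import cv2
o=get_obs();print(o["tool_pos"],o["force"],o["moment"],o["opening"])
for n,r,o in (("side",slice(200,285),slice(180,270)),):
    s=snapshot(n)["image"][r,o,::-1]; cv2.imwrite(f"pics/{n}5.png",cv2.resize(s,None,fx=7,fy=7,interpolation=cv2.INTER_CUBIC))
E
```

```text
[ 0.43057767 -0.26835932  0.04635602] [ 0.65736748 -0.3320425  -1.24828142] [ 0.0079349  -0.28683392 -0.01869511] 0.0388265019819587
```

View pics/side5.png

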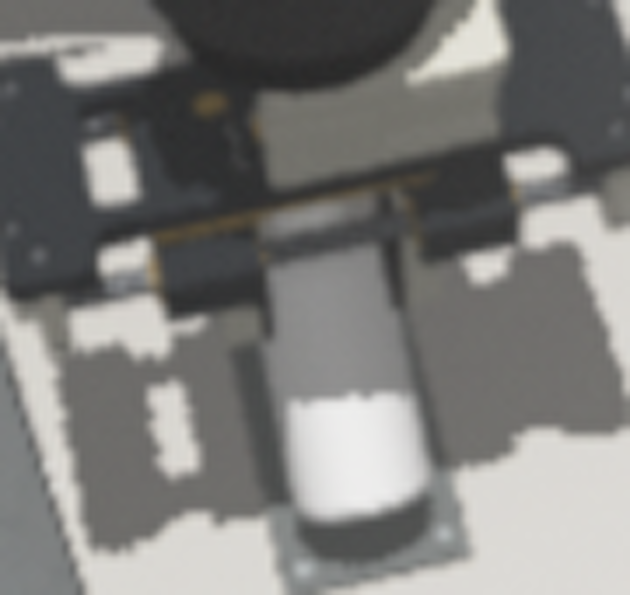

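Emit:
{"fn": "jog_arm", "kwargs": {
  "commands": [
    [0, 0, 0, 0],
    [0, 0, 0, 0],
    [0, 0, 0, 0],
    [0, 0, 0, 0],
    [0, 0, 0, 0],
    [0, 0, 0, 0],
    [0, 0, 0, 0],
    [0, 0, 0, 0],
    [0, 0, 0, 0],
    [0, 0, 0, 0]
  ],
  "fingers": 0
}}

```text
clock: 7.95
tool_pos: [0.4305, -0.2684, 0.0463]
orientation: [-180.0, -0.0, -96.9]
force: [0.7, -1.3, 0.0]
opening: 0.039
```

Emit:
{"fn": "jog_arm", "kwargs": {
  "commands": [
    [0, 0, 2, 0],
    [0, 0, 4, 0],
    [0, 0, 6, 0],
    [0, 0, 6, 0],
    [0, 0, 6, 0],
    [0, 0, 0, 0],
    [0, 0, 0, 0],
    [0, 0, 0, 0],
    [0, 0, 0, 0],
    [0, 0, 0, 0]
  ]
}}

```text
clock: 8.78
tool_pos: [0.4302, -0.2683, 0.07]
orientation: [180.0, 0.0, -96.9]
force: [0.2, -0.1, -0.4]
opening: 0.0388
```

```bash
python3 - <<'E'
from plant import *
import cv2
o=get_obs();print(o["tool_pos"],o["force"],o["moment"],o["opening"])
for n,r,o in (("side",slice(200,285),slice(180,270)),):
    s=snapshot(n)["image"][r,o,::-1]; cv2.imwrite(f"pics/{n}6.png",cv2.resize(s,None,fx=7,fy=7,interpolation=cv2.INTER_CUBIC))
E
```

```text
[ 0.43015256 -0.26831503  0.06996137] [ 0.21020348 -0.08714744 -0.4155584 ] [ 0.11545002 -0.04916393 -0.04549597] 0.03883468625021534
```

View pics/side6.png

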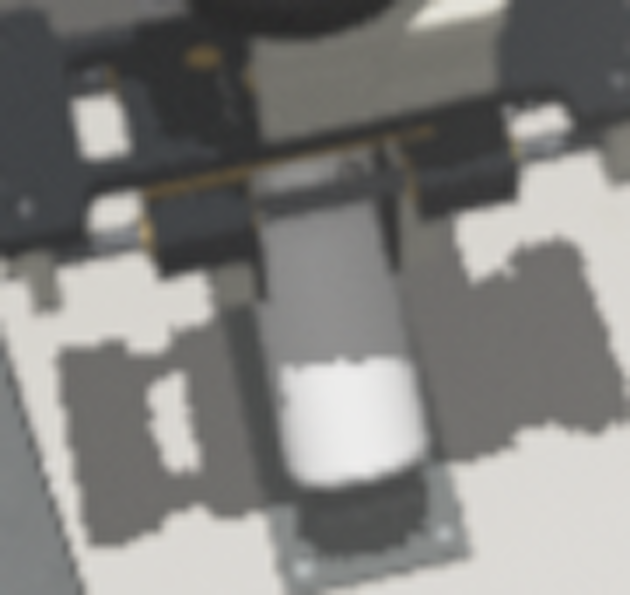

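Emit:
{"fn": "jog_arm", "kwargs": {
  "commands": [
    [0, 0, 20, 0],
    [0, 0, 20, 0],
    [0, 0, 10, 0],
    [7.2, 7.2, 0, -7],
    [7.2, 7.2, 0, -7],
    [7.2, 7.2, 0, -7],
    [7.2, 7.2, 0, -7],
    [7.2, 7.2, 0, -7],
    [7.2, 7.2, 0, -7],
    [7.2, 7.2, 0, -7]
  ]
}}

```text
clock: 9.67
tool_pos: [0.481, -0.2175, 0.1199]
orientation: [180.0, -0.0, -146.2]
force: [0.5, -0.7, -0.5]
opening: 0.0389
```

Emit:
{"fn": "jog_arm", "kwargs": {
  "commands": [
    [7.2, 7.2, 0, -7],
    [7.2, 7.2, 0, -7],
    [7.2, 7.2, 0, -7],
    [7.2, 7.2, 0, -7],
    [7.2, 7.2, 0, -7],
    [7.2, 7.2, 0, -7],
    [7.2, 7.2, 0, -7],
    [7.2, 7.2, 0, -7],
    [7.2, 7.2, 0, -7],
    [7.2, 7.2, 0, -7]
  ]
}}

```text
clock: 10.5
tool_pos: [0.553, -0.1455, 0.1198]
orientation: [-180.0, -0.0, 143.8]
force: [-0.1, 0.1, -0.6]
opening: 0.0389
```

Emit:
{"fn": "jog_arm", "kwargs": {
  "commands": [
    [7.2, 7.2, 0, -6.8],
    [7.2, 7.2, 0, -6.8],
    [7.2, 7.2, 0, -6.8],
    [7.2, 7.2, 0, -6.8],
    [7.2, 7.2, 0, -6.8],
    [7.2, 7.2, 0, -6.8],
    [7.2, 7.2, 0, -6.8],
    [0, 0, 0, 0],
    [0, 0, 0, 0],
    [0, 0, 0, 0]
  ]
}}

```text
clock: 11.33
tool_pos: [0.6045, -0.1213, 0.1176]
orientation: [179.6, -3.1, 99.2]
force: [-0.1, 0.3, -0.9]
opening: 0.0389
```

```bash
python3 - <<'E'
from plant import *
import cv2
o=get_obs();print(o["joint_pos"],o["tool_pos"],o["force"],o["moment"],o["opening"])
for n,r,o in (("side",slice(100,220),slice(180,340)),("top",slice(110,260),slice(170,340))):
    s=snapshot(n)["image"][r,o,::-1]; cv2.imwrite(f"pics/{n}7.png",cv2.resize(s,None,fx=4.5,fy=4,interpolation=cv2.INTER_CUBIC))
E
```

```text
[   4.54202172   18.72109448  -10.43041981   -3.5795899   -60.78230234
 -173.61031573] [ 0.60446407 -0.12130657  0.11756016] [-0.0817314   0.32320954 -0.86044796] [-0.32789285 -0.1240238   0.01137075] 0.03894946802046567
```

View pics/side7.png

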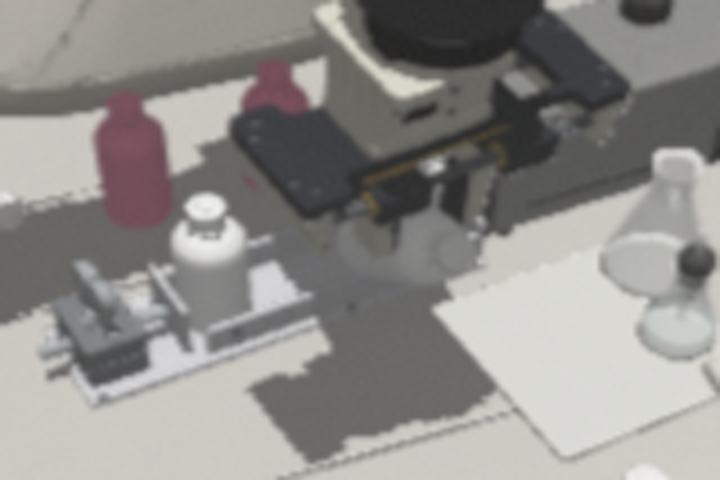

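View pics/top7.png

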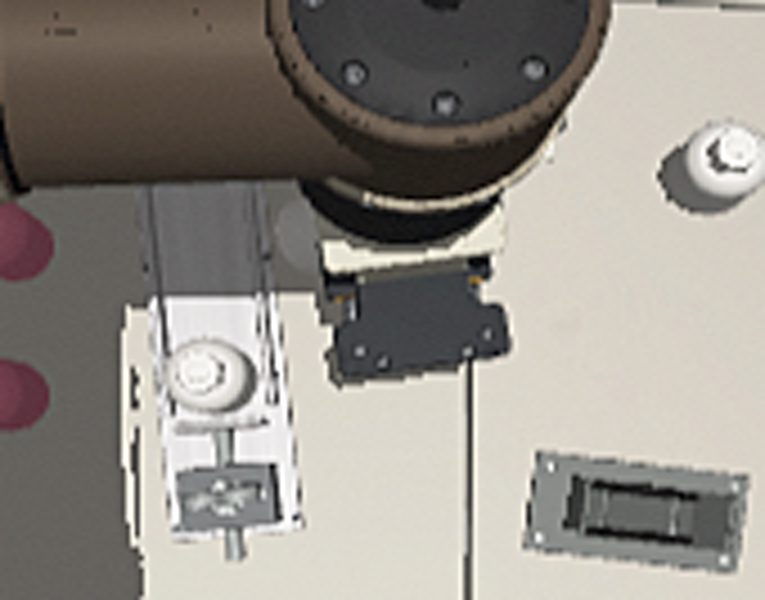

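Emit:
{"fn": "jog_arm", "kwargs": {
  "commands": [
    [0, 0, 0, 7],
    [0, 0, 0, 6.5],
    [0, 0, 0, 0],
    [0, 0, 0, 0],
    [0, 0, 0, 0],
    [0, 0, 0, 0],
    [0, 0, 0, 0],
    [0, 0, 0, 0],
    [0, 0, 0, 0],
    [0, 0, 0, 0]
  ]
}}

```text
clock: 12.27
tool_pos: [0.6049, -0.121, 0.1182]
orientation: [179.6, -3.1, 112.7]
force: [0.1, 0.4, -0.8]
opening: 0.0387
```

```bash
python3 - <<'E'
from plant import *
import cv2
o=get_obs();print(o["joint_pos"],o["tool_pos"],o["orientation"],o["force"],o["moment"],o["opening"])
for n,r,o in (("side",slice(100,200),slice(220,340)),):
    s=snapshot(n)["image"][r,o,::-1]; cv2.imwrite(f"pics/{n}8.png",cv2.resize(s,None,fx=6,fy=6,interpolation=cv2.INTER_CUBIC))
E
```

```text
[   4.59087001   19.12543714   -9.76616937   -3.50817647  -61.71456927
 -160.22924336] [ 0.6048995  -0.12103218  0.11821022] [179.57340013  -3.11030565 112.69406232] [ 0.13305422  0.39781051 -0.77637728] [-0.22382068 -0.25565806 -0.03628208] 0.038667219956433595
```

View pics/side8.png

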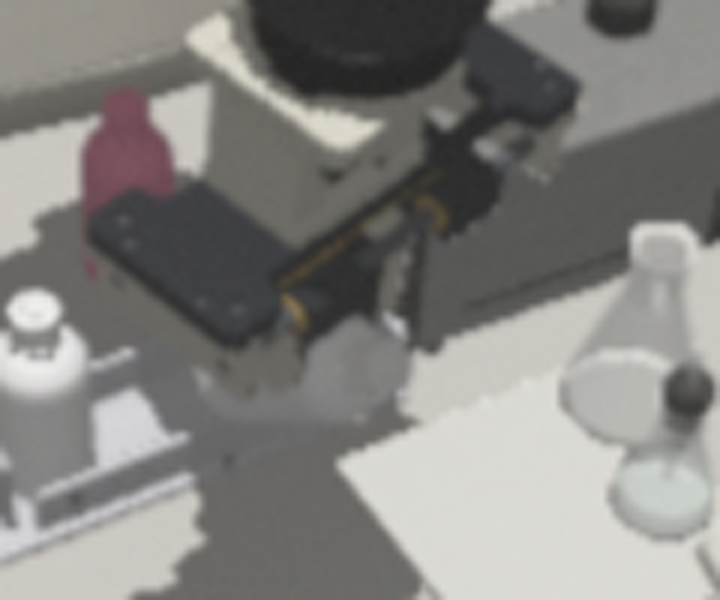

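Emit:
{"fn": "jog_arm", "kwargs": {
  "commands": [
    [-0.5, 7, -20, 0],
    [-0.5, 7, -20, 0],
    [-0.5, 7, -20, 0],
    [-0.5, 6, 0, 0],
    [-0.5, 6, 0, 0],
    [0, 4, 0, 0],
    [0, 0, 0, 0],
    [0, 0, 0, 0],
    [0, 0, 0, 0],
    [0, 0, 0, 0]
  ]
}}

```text
clock: 13.15
tool_pos: [0.6028, -0.0842, 0.0589]
orientation: [179.5, -3.1, 112.7]
force: [0.4, -0.3, -1.2]
opening: 0.0387
```

```bash
python3 - <<'E'
from plant import *
import cv2
o=get_obs();print(o["joint_pos"],o["tool_pos"],o["orientation"],o["force"],o["moment"],o["opening"])
for n,r,o in (("side",slice(100,200),slice(220,340)),("top",slice(110,260),slice(170,340))):
    s=snapshot(n)["image"][r,o,::-1]; cv2.imwrite(f"pics/{n}9.png",cv2.resize(s,None,fx=6 if n=="side" else 4,fy=6 if n=="side" else 4,interpolation=cv2.INTER_CUBIC))
E
```

```text
[   8.14725701   21.54247149  -14.74605037   -3.84516482  -54.08138128
 -163.18404677] [ 0.60276139 -0.08423974  0.05890362] [179.51577957  -3.09077782 112.70995619] [ 0.3610726  -0.32029017 -1.20542786] [-0.19697938 -0.23245528  0.04025944] 0.038689013347975865
```

View pics/side9.png

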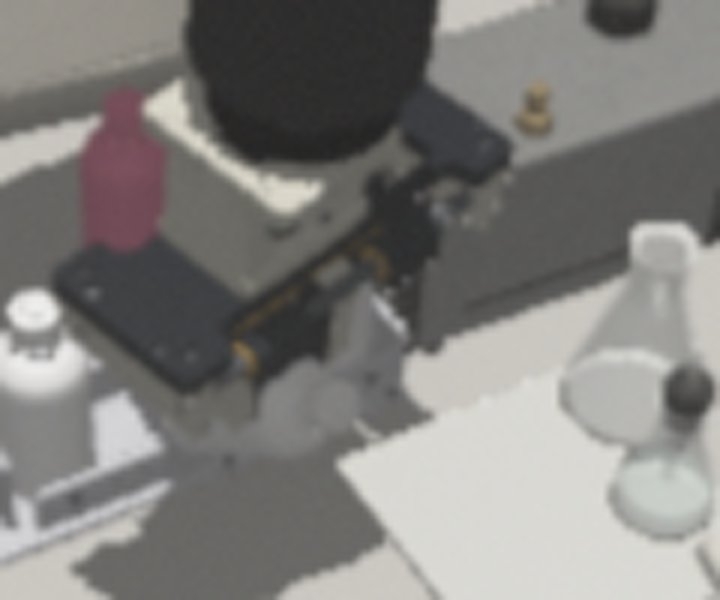

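View pics/top9.png

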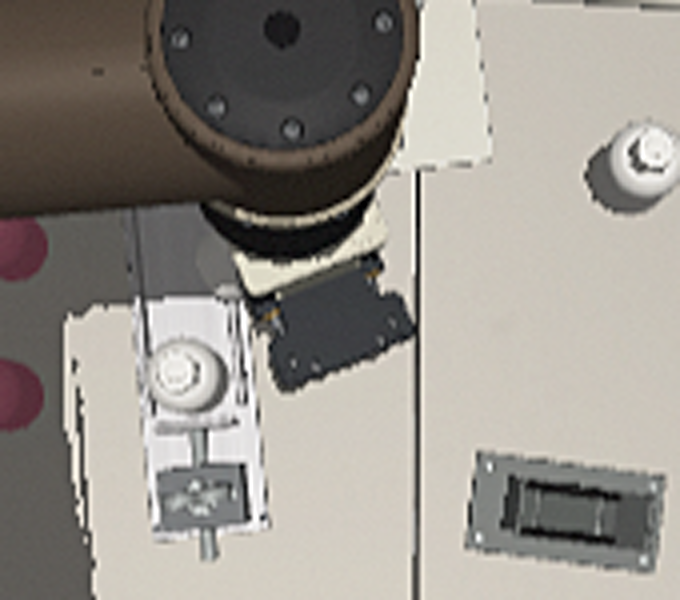

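```bash
python3 - <<'E'
from h import *
d=np.array([np.cos(np.radians(-67.3)),np.sin(np.radians(-67.3)),0]);u=np.array([0,0,1])
T=np.array([.6028,-.0842,.0589])
a0=np.radians(40)
C40=T+d*(-.0026)+u*(.066-.0463)
for th in (0,10,20,30,40,50):
  t=np.radians(th-40); 
  # rotate offset about grip pt G=T+.0188..+.03
  for gz in (.019,.032):
    G=T+u*gz; r=C40-G; rd,ru=r@d,r@u
    C=G+d*(rd*np.cos(t)-ru*np.sin(t))+u*(rd*np.sin(t)+ru*np.cos(t))
    A=d*np.cos(np.radians(th))+u*np.sin(np.radians(th))
    print(th,gz,"cap",((proj("side",C+.056*A)-[220,100])*6).round(),"foot",((proj("side",C-.056*A)-[220,100])*6).round(), "mid",((proj("side",C)-[220,100])*6).round(), "footTop",((proj("top",C-.056*A)-[170,110])*4).round())
E
```

```text
0 0.019 cap [353. 471.] foot [173. 338.] mid [261. 403.] footTop [195. 266.]
0 0.032 cap [340. 456.] foot [160. 324.] mid [248. 388.] footTop [182. 271.]
10 0.019 cap [353. 456.] foot [173. 354.] mid [260. 403.] footTop [197. 268.]
10 0.032 cap [342. 445.] foot [164. 344.] mid [250. 393.] footTop [187. 271.]
20 0.019 cap [349. 438.] foot [177. 371.] mid [260. 403.] footTop [202. 268.]
20 0.032 cap [341. 431.] foot [170. 365.] mid [253. 397.] footTop [195. 271.]
30 0.019 cap [343. 419.] foot [183. 389.] mid [259. 404.] footTop [209. 268.]
30 0.032 cap [339. 416.] foot [179. 386.] mid [256. 401.] footTop [206. 269.]
40 0.019 cap [334. 400.] foot [191. 407.] mid [259. 404.] footTop [219. 266.]
40 0.032 cap [334. 400.] foot [191. 407.] mid [259. 404.] footTop [219. 266.]
50 0.019 cap [322. 381.] foot [201. 426.] mid [259. 405.] footTop [229. 263.]
50 0.032 cap [326. 384.] foot [204. 428.] mid [262. 407.] footTop [233. 262.]
```

Emit:
{"fn": "jog_arm", "kwargs": {
  "commands": [
    [-1.2, 2.8, 0, 0],
    [-1.5, 3.7, 2, 0],
    [-1.5, 3.7, 2, 0],
    [-1.5, 3.7, 2, 0],
    [-1.5, 3.7, 2, 0],
    [-1.5, 3.7, 1, 0],
    [0, 0, 0, 0],
    [0, 0, 0, 0],
    [0, 0, 0, 0],
    [0, 0, 0, 0]
  ]
}}

```text
clock: 14.08
tool_pos: [0.5939, -0.063, 0.0674]
orientation: [179.6, -3.1, 112.7]
force: [-0.6, -2.9, 4.3]
opening: 0.0385
```

```bash
python3 - <<'E'
from plant import *
import cv2
o=get_obs();print(o["joint_pos"],o["tool_pos"],o["orientation"],o["force"],o["moment"],o["opening"])
for n,r,o in (("side",slice(100,200),slice(220,340)),):
    s=snapshot(n)["image"][r,o,::-1]; cv2.imwrite(f"pics/{n}10.png",cv2.resize(s,None,fx=6 if n=="side" else 4,fy=6 if n=="side" else 4,interpolation=cv2.INTER_CUBIC))
E
```

```text
[  10.36906847   20.05087085  -15.79265871   -3.82735486  -54.45807449
 -165.42228628] [ 0.59385184 -0.06295523  0.06736184] [179.5692339   -3.0929842  112.72483172] [-0.59639904 -2.93625036  4.33357802] [-1.31039322  0.09795087  0.03736332] 0.03850944055821821
```

View pics/side10.png

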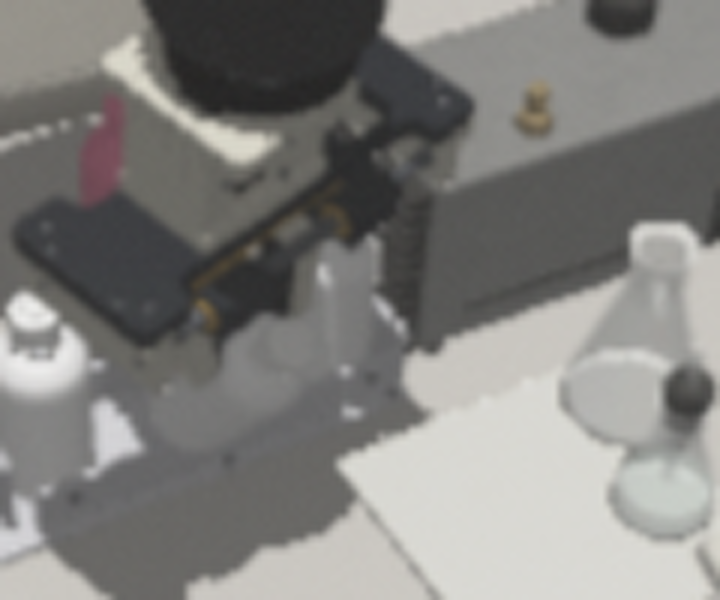

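Emit:
{"fn": "jog_arm", "kwargs": {
  "commands": [
    [-1.2, 2.8, 1, 0],
    [-1.2, 2.8, 0.7, 0],
    [-1.2, 2.8, 0.4, 0],
    [-1.2, 2.8, 0.2, 0],
    [-1.2, 2.8, 0, 0],
    [-1.2, 2.8, 0, 0],
    [0, 0, 0, 0],
    [0, 0, 0, 0],
    [0, 0, 0, 0],
    [0, 0, 0, 0]
  ]
}}

```text
clock: 14.97
tool_pos: [0.5869, -0.0456, 0.0704]
orientation: [179.5, -3.1, 112.7]
force: [-2.5, -1.8, 9.7]
opening: 0.0384
```

```bash
python3 - <<'E'
from plant import *
import cv2
o=get_obs();print(o["joint_pos"],o["tool_pos"],o["orientation"],o["force"],o["moment"],o["opening"])
for n,r,o in (("side",slice(100,200),slice(220,340)),):
    s=snapshot(n)["image"][r,o,::-1]; cv2.imwrite(f"pics/{n}11.png",cv2.resize(s,None,fx=6 if n=="side" else 4,fy=6 if n=="side" else 4,interpolation=cv2.INTER_CUBIC))
E
```

```text
[  12.21330669   19.07278774  -16.82597023   -3.84849646  -54.24438941
 -167.22676773] [ 0.58691859 -0.04561351  0.07038851] [179.50979386  -3.08471628 112.74649132] [-2.52851864 -1.80083337  9.66171883] [-0.93861097  0.44468059 -0.02209963] 0.03840295451241902
```

View pics/side11.png

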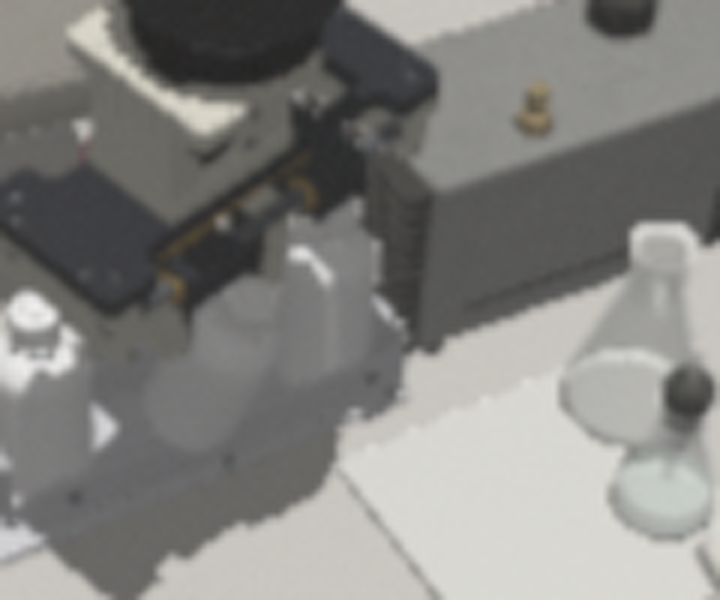

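```bash
cat > pose.py <<'E'
from h import *
def model(T,az,th,gz):
  d=np.array([np.cos(np.radians(az)),np.sin(np.radians(az)),0]);u=np.array([0,0,1])
  T=np.array(T); rd,ru=-.0026,.0197-gz
  t=np.radians(th-40); G=T+u*gz
  C=G+d*(rd*np.cos(t)-ru*np.sin(t))+u*(rd*np.sin(t)+ru*np.cos(t))
  A=d*np.cos(np.radians(th))+u*np.sin(np.radians(th)); p=d*np.sin(np.radians(th))-u*np.cos(np.radians(th))
  return C,A,p
E
python3 - <<'E'
from pose import *
for T in ([.5939,-.063,.0674],[.5869,-.0456,.0704]):
 for th in (45,55,60,65,70,75):
  for gz in (.019,.032):
    C,A,p=model(T,-67.3,th,gz)
    print(th,gz,"cap",((proj("side",C+.056*A)-[220,100])*6).round(),"footfront",((proj("side",C-.056*A+.023*p)-[220,100])*6).round(),"low",(C-.056*A+.023*p).round(3))
E
```

```text
45 0.019 cap [290. 349.] footfront [185. 420.] low [ 0.584 -0.039  0.031]
45 0.032 cap [292. 350.] footfront [187. 421.] low [ 0.584 -0.04   0.031]
55 0.019 cap [278. 330.] footfront [200. 437.] low [ 0.588 -0.048  0.027]
55 0.032 cap [283. 333.] footfront [205. 440.] low [ 0.589 -0.051  0.028]
60 0.019 cap [271. 321.] footfront [208. 444.] low [ 0.59  -0.053  0.026]
60 0.032 cap [279. 325.] footfront [215. 448.] low [ 0.591 -0.057  0.027]
65 0.019 cap [264. 313.] footfront [216. 451.] low [ 0.592 -0.058  0.025]
65 0.032 cap [273. 317.] footfront [225. 456.] low [ 0.594 -0.063  0.027]
70 0.019 cap [256. 304.] footfront [224. 458.] low [ 0.594 -0.063  0.025]
70 0.032 cap [268. 309.] footfront [234. 463.] low [ 0.596 -0.069  0.027]
75 0.019 cap [249. 297.] footfront [232. 464.] low [ 0.596 -0.068  0.025]
75 0.032 cap [261. 302.] footfront [244. 469.] low [ 0.599 -0.075  0.028]
45 0.019 cap [259. 321.] footfront [158. 394.] low [ 0.577 -0.022  0.034]
45 0.032 cap [261. 322.] footfront [160. 396.] low [ 0.577 -0.023  0.034]
55 0.019 cap [247. 302.] footfront [173. 411.] low [ 0.581 -0.031  0.03 ]
55 0.032 cap [252. 305.] footfront [178. 414.] low [ 0.582 -0.034  0.031]
60 0.019 cap [240. 293.] footfront [181. 418.] low [ 0.583 -0.036  0.029]
60 0.032 cap [248. 297.] footfront [187. 422.] low [ 0.584 -0.04   0.03 ]
65 0.019 cap [233. 285.] footfront [188. 425.] low [ 0.585 -0.041  0.028]
65 0.032 cap [242. 289.] footfront [197. 430.] low [ 0.587 -0.046  0.03 ]
70 0.019 cap [226. 277.] footfront [196. 432.] low [ 0.587 -0.045  0.028]
70 0.032 cap [237. 282.] footfront [206. 437.] low [ 0.589 -0.051  0.03 ]
75 0.019 cap [218. 269.] footfront [204. 438.] low [ 0.589 -0.05   0.028]
75 0.032 cap [231. 274.] footfront [216. 443.] low [ 0.592 -0.057  0.031]
```

Emit:
{"fn": "jog_arm", "kwargs": {
  "commands": [
    [0, 0, 8, 0],
    [0.5, -5, 8, 0],
    [1.3, -14, 0, 0],
    [1.3, -14, 0, 0],
    [1.3, -14, 0, 0],
    [1.3, -14, -10, 0],
    [0, 0, -14, 0],
    [0, 0, -12, 0],
    [0, 0, -6, 0],
    [0, 0, 0, 0]
  ]
}}

```text
clock: 15.85
tool_pos: [0.5906, -0.1074, 0.0413]
orientation: [179.8, -3.2, 112.7]
force: [-0.5, 0.1, -1.1]
opening: 0.038
```

```bash
cat > look.py <<'E'
from plant import *
import cv2,sys
o=get_obs();print(o["joint_pos"].round(1),o["tool_pos"].round(4),o["orientation"].round(1),o["force"].round(1),o["moment"].round(2),o["opening"].round(4))
k=sys.argv[1]
s=snapshot("side")["image"][100:200,220:340,::-1]; cv2.imwrite(f"pics/side{k}.png",cv2.resize(s,None,fx=6,fy=6,interpolation=cv2.INTER_CUBIC))
E
python3 look.py 12
```

```text
Traceback (most recent call last):
  File "look.py", line 3, in <module>
    o=get_obs();print(o["joint_pos"].round(1),o["tool_pos"].round(4),o["orientation"].round(1),o["force"].round(1),o["moment"].round(2),o["opening"].round(4))
                                                                                                                                        ^^^^^^^^^^^^^^^^^^
AttributeError: 'float' object has no attribute 'round'
```

Emit:
{"fn": "jog_arm", "kwargs": {
  "commands": [
    [0, 0, -1.5, 0],
    [-0.8, 1.9, -1.5, 0],
    [-1.2, 2.8, 0, 0],
    [-1.2, 2.8, 0, 0],
    [-1.2, 2.8, 0, 0],
    [-1.2, 2.8, 0, 0],
    [-1.2, 2.8, 0, 0],
    [-1.2, 2.8, 0, 0],
    [0, 0, 0, 0],
    [0, 0, 0, 0]
  ]
}}

```text
clock: 16.68
tool_pos: [0.5843, -0.0881, 0.0407]
orientation: [179.6, -3.1, 112.7]
force: [-0.0, -0.6, -0.4]
opening: 0.0386
```

```bash
sed -i 's/o\["opening"\].round(4)/o["opening"]/' look.py
python3 look.py 12
```

```text
[   8.    21.3  -18.    -4.   -51.1 -162.8] [ 0.5843 -0.0881  0.0407] [179.6  -3.1 112.7] [-0.  -0.6 -0.4] [-0.42 -0.28 -0.  ] 0.03863577043901992
```

View pics/side12.png

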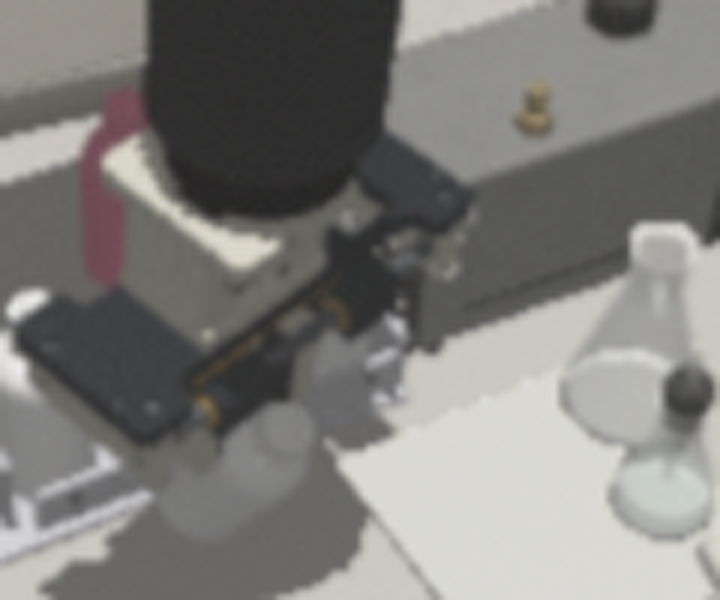

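```bash
python3 - <<'E'
from pose import *
T=[.5843,-.0881,.0407]
for th in (40,45,50,55,60):
    C,A,p=model(T,-67.3,th,.026)
    print(th,"cap",((proj("side",C+.056*A)-[220,100])*6).round(),"low",((proj("side",C-.056*A+.023*p)-[220,100])*6).round(),(C-.056*A+.023*p).round(3),"up",(C-.056*A-.023*p).round(3))
E
```

```text
40 cap [296. 447.] low [179. 492.] [ 0.572 -0.06   0.007] up [ 0.561 -0.032  0.042]
45 cap [291. 438.] low [187. 501.] [ 0.575 -0.065  0.004] up [ 0.562 -0.035  0.037]
50 cap [287. 430.] low [195. 510.] [ 0.577 -0.07   0.002] up [ 0.563 -0.037  0.032]
55 cap [281. 421.] low [204. 519.] [ 0.579 -0.075  0.001] up [ 0.564 -0.04   0.027]
60 cap [275. 413.] low [212. 527.] [ 0.581 -0.08  -0.   ] up [ 0.566 -0.044  0.023]
```

Emit:
{"fn": "jog_arm", "kwargs": {
  "commands": [
    [4, -9, 0, 0],
    [4, -9, 0, 0],
    [0, 0, -3, 0],
    [0, 0, -3, 0],
    [0, 0, 0, 0],
    [-1, 2.4, 0, 0],
    [-1, 2.4, 0, 0],
    [-1, 2.4, 0, 0],
    [-1, 2.4, 0, 0],
    [0, 0, 0, 0]
  ]
}}

```text
clock: 17.57
tool_pos: [0.5923, -0.099, 0.0396]
orientation: [179.2, -2.8, 112.8]
force: [-2.8, -4.7, 27.7]
opening: 0.0388
```

```bash
python3 look.py 13
```

```text
[   7.    21.9  -17.3   -3.7  -50.9 -161.8] [ 0.5923 -0.099   0.0396] [179.2  -2.8 112.8] [-2.8 -4.7 27.7] [-2.09  1.27  0.07] 0.038822336585130575
```

View pics/side13.png

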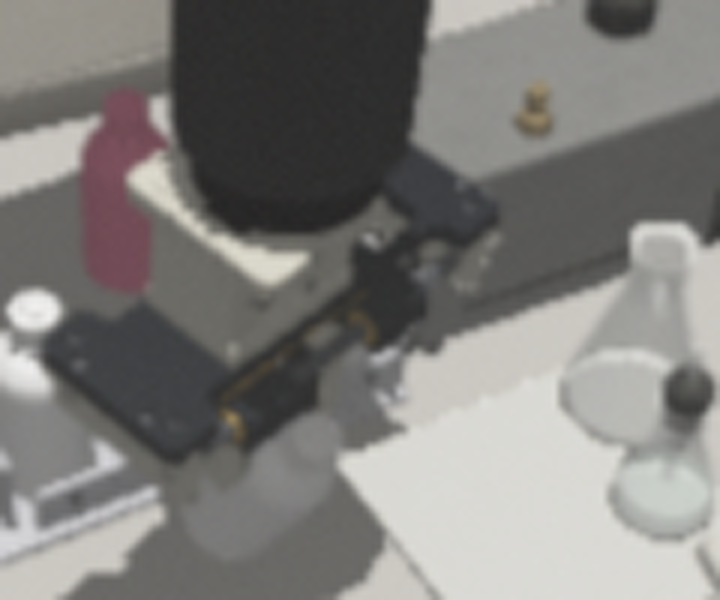

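```bash
python3 - <<'E'
from pose import *
T=[.5923,-.099,.0396]
for th in (40,45,50,55,60):
    C,A,p=model(T,-67.3,th,.026)
    print(th,"cap",((proj("side",C+.056*A)-[220,100])*6).round(),(C-.056*A+.023*p-T).round(4),"up",(C-.056*A-.023*p).round(3))
# rail right outer top edge at z .031 from side first image: and lane coords
s=cv2.imread("pics/s_lane.png")
for p in [(285,436),(705,262)]: print("rail top R",onz("side",*SL(*p),.031))
for p in [(213,393),(190,75),(208,393),(176,75)]: print("rail top R top",onz("top",*TL(*p),.031))
E
```

```text
40 cap [323. 462.] [-0.0119  0.0283 -0.0339] up [ 0.569 -0.043  0.041]
45 cap [319. 453.] [-0.0098  0.0234 -0.0364] up [ 0.57  -0.046  0.036]
50 cap [314. 444.] [-0.0077  0.0183 -0.0383] up [ 0.571 -0.048  0.031]
55 cap [309. 435.] [-0.0055  0.0131 -0.0398] up [ 0.572 -0.051  0.026]
60 cap [303. 427.] [-0.0032  0.0077 -0.0408] up [ 0.574 -0.055  0.022]
rail top R [ 0.50275078 -0.05728711  0.031     ]
rail top R [ 0.69863276 -0.03216437  0.031     ]
rail top R top [ 0.5002108  -0.05837212  0.031     ]
rail top R top [ 0.67990734 -0.04317972  0.031     ]
rail top R top [ 0.50019536 -0.05558488  0.031     ]
rail top R top [ 0.67987077 -0.03526013  0.031     ]
```

Emit:
{"fn": "jog_arm", "kwargs": {
  "commands": [
    [0.8, -2, 12.5, 0],
    [0.8, -2, 12.5, 0],
    [-1.6, 3.9, 0, 0],
    [-1.6, 3.9, 0, 0],
    [-1.6, 3.9, 0, 0],
    [-1.6, 3.9, 0, 0],
    [-1.6, 3.9, 0, 0],
    [-1.6, 3.9, 0, 0],
    [-1.6, 3.9, 0, 0],
    [-1.6, 3.9, 0, 0]
  ]
}}

```text
clock: 18.45
tool_pos: [0.5783, -0.071, 0.0618]
orientation: [179.5, -2.9, 112.8]
force: [-3.4, -11.0, 21.7]
opening: 0.0384
```

```bash
python3 look.py 14
```

```text
[  10.    19.1  -18.2   -3.7  -52.9 -165. ] [ 0.5783 -0.071   0.0618] [179.5  -2.9 112.8] [ -3.4 -11.   21.7] [-4.26  1.15  0.13] 0.038443846811979904
```

View pics/side14.png

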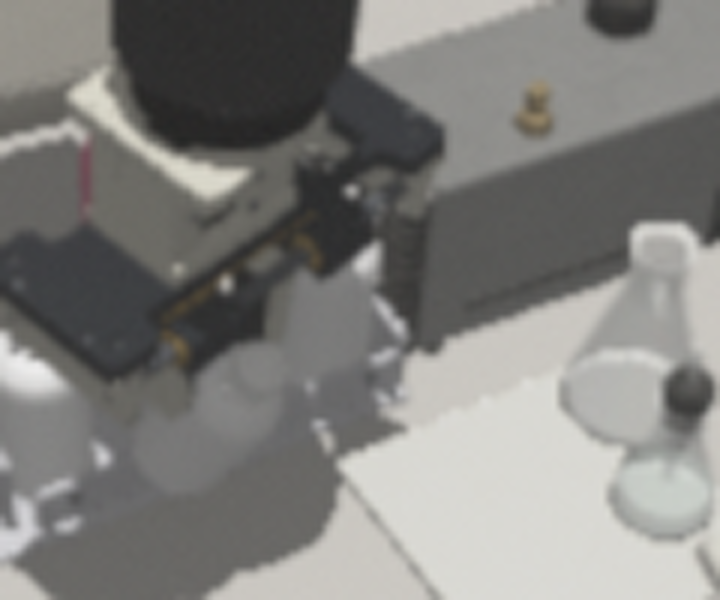

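Emit:
{"fn": "jog_arm", "kwargs": {
  "commands": [
    [2, -15, 5, 0],
    [2, -15, 5, 0],
    [-10, -10, 0, 0],
    [-20, -5, 0, 0],
    [-25, -5, 0, 0],
    [-25, 0, 0, 0],
    [-25, 0, -6, 0],
    [-11.6, 0, -10, 0],
    [0, 0, -10, 0],
    [0, 0, 0, 0]
  ]
}}

```text
clock: 19.33
tool_pos: [0.4625, -0.1192, 0.042]
orientation: [179.7, -3.2, 112.7]
force: [0.4, -0.2, -1.4]
opening: 0.0382
```

```bash
sed -i 's/\[100:200,220:340/[130:230,160:280/' look.py; python3 look.py 15
```

```text
[   6.2   12.1  -31.6   -4.3  -47.  -160.6] [ 0.4625 -0.1192  0.042 ] [179.7  -3.2 112.7] [ 0.4 -0.2 -1.4] [-0.27 -0.23  0.05] 0.038169111965713355
```

View pics/side15.png

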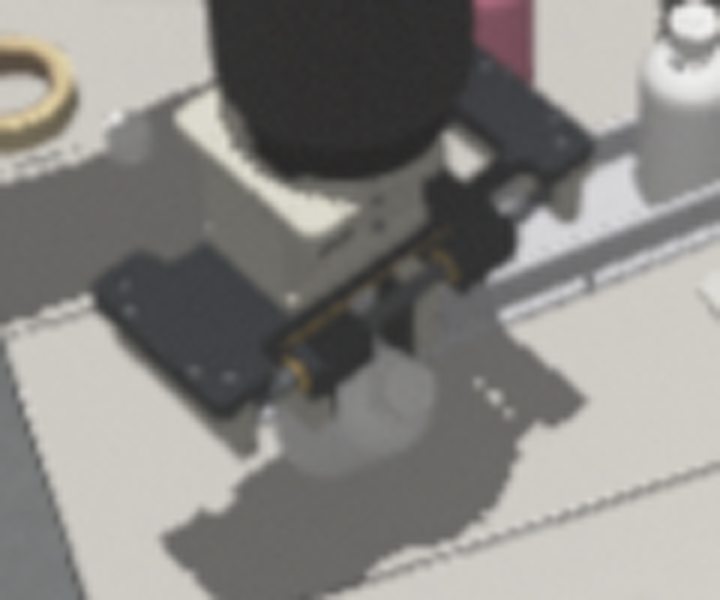

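```bash
python3 - <<'E'
from pose import *
T=[.4625,-.1192,.042]
O=np.array([.5943,-.0155]);
def lane(p): 
  q=np.array(p[:2])-O; c,s=np.cos(np.radians(6.3)),np.sin(np.radians(6.3)); return ((q[0]*c+q[1]*s)*1e3).round(1),((-q[0]*s+q[1]*c)*1e3).round(1),round(p[2]*1e3,1)
for th in (40,45,50,55,60):
    C,A,p=model(T,-67.3,th,.026)
    print(th,"cap",((proj("side",C+.056*A)-[160,130])*6).round(),"low",lane(C-.056*A+.023*p),"up",lane(C-.056*A-.023*p),"T",lane(T))
E
```

```text
40 cap [411. 402.] low (np.float64(-151.1), np.float64(-59.1), np.float64(8.1)) up (np.float64(-159.4), np.float64(-30.8), np.float64(43.3)) T (np.float64(-142.4), np.float64(-88.6), 42.0)
45 cap [406. 393.] low (np.float64(-149.5), np.float64(-64.3), np.float64(5.6)) up (np.float64(-158.7), np.float64(-33.1), np.float64(38.2)) T (np.float64(-142.4), np.float64(-88.6), 42.0)
50 cap [401. 384.] low (np.float64(-148.0), np.float64(-69.6), np.float64(3.7)) up (np.float64(-157.9), np.float64(-35.8), np.float64(33.2)) T (np.float64(-142.4), np.float64(-88.6), 42.0)
55 cap [395. 375.] low (np.float64(-146.4), np.float64(-75.0), np.float64(2.2)) up (np.float64(-157.0), np.float64(-38.9), np.float64(28.6)) T (np.float64(-142.4), np.float64(-88.6), 42.0)
60 cap [389. 366.] low (np.float64(-144.7), np.float64(-80.6), np.float64(1.2)) up (np.float64(-156.0), np.float64(-42.4), np.float64(24.2)) T (np.float64(-142.4), np.float64(-88.6), 42.0)
```

Emit:
{"fn": "jog_arm", "kwargs": {
  "commands": [
    [0, 0, 4, 0],
    [-1, 4.4, 1, 0],
    [-1, 4.4, 0, 0],
    [-1, 4.4, 1, 0],
    [-1, 4.4, 1, 0],
    [-1, 4.4, 0, 0],
    [-1, 4.4, 0, 0],
    [-1, 4.4, 0, 0],
    [0, 0, 0, 0],
    [0, 0, 0, 0]
  ]
}}

```text
clock: 20.22
tool_pos: [0.4573, -0.0883, 0.0505]
orientation: [179.6, -3.1, 112.8]
force: [0.8, 0.1, -1.8]
opening: 0.0382
```

```bash
python3 look.py 16
```

```text
[  10.3   10.1  -32.7   -4.3  -47.5 -164.7] [ 0.4573 -0.0883  0.0505] [179.6  -3.1 112.8] [ 0.8  0.1 -1.8] [-0.47 -0.23 -0.05] 0.038216874436975475
```

View pics/side16.png

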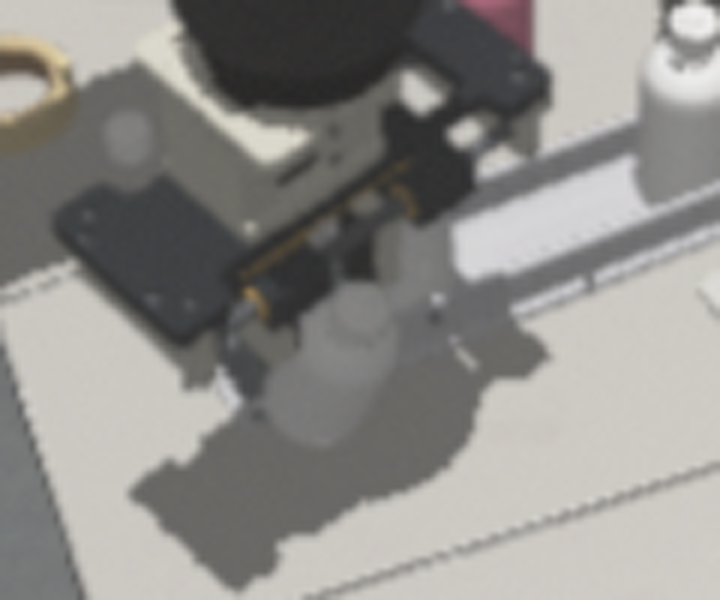

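Emit:
{"fn": "jog_arm", "kwargs": {
  "commands": [
    [-0.7, 3, 0, 0],
    [-0.7, 3, 0, 0],
    [-0.7, 3, 0, 0],
    [-0.7, 3, 0, 0],
    [0, 0, 0, 0],
    [0, 0, 0, 0],
    [0, 0, 0, 0],
    [0, 0, 0, 0],
    [0, 0, 0, 0],
    [0, 0, 0, 0]
  ]
}}

```text
clock: 21.1
tool_pos: [0.4546, -0.0767, 0.0505]
orientation: [179.6, -3.1, 112.7]
force: [-0.3, -1.1, -0.9]
opening: 0.0378
```

```bash
python3 look.py 17; python3 - <<'E'
from pose import *
for T in ([.4573,-.0883,.0505],[.4545,-.0763,.0505]):
 for th in (50,60,70,80,90):
  for gz in (.019,.032):
    C,A,p=model(T,-67.3,th,gz)
    print(th,gz,"cap",((proj("side",C+.056*A)-[160,130])*6).round(),"low",((proj("side",C-.056*A+.023*p)-[160,130])*6).round(),(C-.056*A+.023*p).round(3))
E
```

```text
[  11.9    9.7  -33.3   -4.3  -47.2 -166.3] [ 0.4546 -0.0767  0.0505] [179.6  -3.1 112.7] [-0.3 -1.1 -0.9] [-0.48 -0.17 -0.01] 0.03783412950251773
50 0.019 cap [361. 318.] low [294. 395.] [ 0.449 -0.069  0.012]
50 0.032 cap [364. 321.] low [297. 397.] [ 0.45  -0.071  0.012]
60 0.019 cap [347. 299.] low [310. 412.] [ 0.453 -0.078  0.009]
60 0.032 cap [354. 304.] low [316. 416.] [ 0.455 -0.082  0.01 ]
70 0.019 cap [332. 282.] low [325. 426.] [ 0.457 -0.088  0.008]
70 0.032 cap [343. 288.] low [334. 432.] [ 0.46  -0.094  0.01 ]
80 0.019 cap [317. 266.] low [341. 438.] [ 0.461 -0.098  0.009]
80 0.032 cap [330. 272.] low [353. 445.] [ 0.465 -0.106  0.012]
90 0.019 cap [302. 253.] low [356. 448.] [ 0.465 -0.107  0.012]
90 0.032 cap [317. 259.] low [370. 454.] [ 0.469 -0.117  0.017]
50 0.019 cap [345. 299.] low [280. 377.] [ 0.446 -0.057  0.012]
50 0.032 cap [349. 302.] low [283. 380.] [ 0.447 -0.059  0.012]
60 0.019 cap [331. 281.] low [296. 394.] [ 0.45  -0.066  0.009]
60 0.032 cap [338. 285.] low [302. 398.] [ 0.452 -0.07   0.01 ]
70 0.019 cap [317. 263.] low [311. 408.] [ 0.454 -0.076  0.008]
70 0.032 cap [327. 269.] low [320. 414.] [ 0.457 -0.082  0.01 ]
80 0.019 cap [302. 248.] low [326. 420.] [ 0.459 -0.086  0.009]
80 0.032 cap [314. 254.] low [338. 427.] [ 0.462 -0.094  0.012]
90 0.019 cap [287. 235.] low [341. 430.] [ 0.463 -0.095  0.012]
90 0.032 cap [301. 240.] low [355. 436.] [ 0.466 -0.105  0.017]
```

View pics/side17.png

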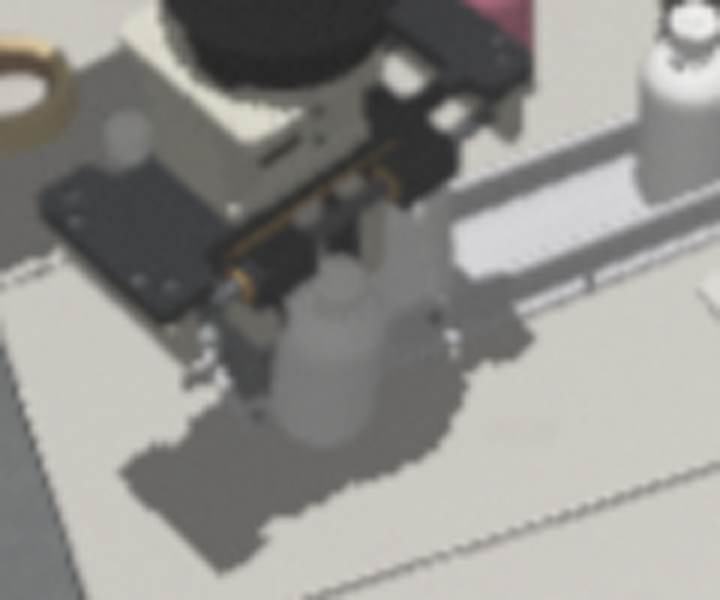

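Emit:
{"fn": "jog_arm", "kwargs": {
  "commands": [
    [-0.7, 3, 0, 0],
    [-0.7, 3, 0, 0],
    [-0.7, 3, 0, 0],
    [-0.5, 2, 0, 0],
    [0, 0, 0, 0],
    [0, 0, 0, 0],
    [0, 0, 0, 0],
    [0, 0, 0, 0],
    [0, 0, 0, 0],
    [0, 0, 0, 0]
  ]
}}

```text
clock: 21.98
tool_pos: [0.452, -0.0657, 0.0505]
orientation: [179.6, -3.1, 112.7]
force: [-0.6, -0.7, -1.6]
opening: 0.0375
```

```bash
python3 look.py 18
```

```text
[  13.4    9.2  -33.9   -4.3  -47.  -167.8] [ 0.452  -0.0657  0.0505] [179.6  -3.1 112.7] [-0.6 -0.7 -1.6] [-0.61 -0.17  0.03] 0.03752329202259214
```

View pics/side18.png

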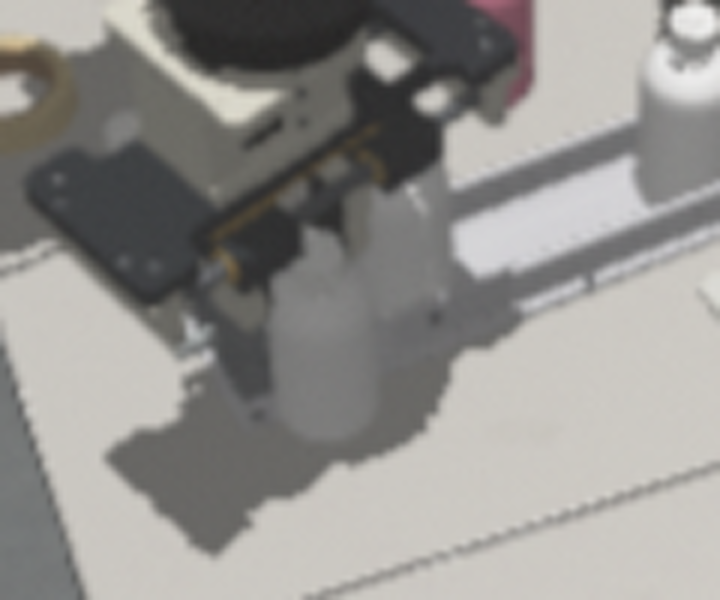

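```bash
python3 - <<'E'
from h import *
O=np.array([.5943,-.0155])
for z in (.005,.015,.025): 
  f=onz("side",330/6+160,440/6+130,z); c=onz("side",312/6+160,246/6+130,z+.112); 
  cam=ray("side",0,0)[0]; v=(cam-f)[:2]; v/=np.linalg.norm(v)
  print(z,f.round(4),"axis foot",(f[:2]-.023*v).round(4),"cap",c.round(4))
E
```

```text
0.005 [ 0.4574 -0.094   0.005 ] axis foot [ 0.4626 -0.0716] cap [ 0.463  -0.0779  0.117 ]
0.015 [ 0.4556 -0.1014  0.015 ] axis foot [ 0.4609 -0.079 ] cap [ 0.4609 -0.0867  0.127 ]
0.025 [ 0.4539 -0.1088  0.025 ] axis foot [ 0.4591 -0.0864] cap [ 0.4588 -0.0955  0.137 ]
```

Emit:
{"fn": "jog_arm", "kwargs": {
  "commands": [
    [2, -10, 20, 0],
    [2, -15, 20, 0],
    [2, -15, 10, 0],
    [19, 1, 0, 7],
    [19, 1, 0, 7],
    [19, 1, 0, 7],
    [19, 1, 0, 7],
    [19, 1, 0, 7],
    [19, 1, 0, 7],
    [19, 1, 0, 7]
  ]
}}

```text
clock: 22.87
tool_pos: [0.592, -0.0985, 0.1003]
orientation: [179.6, -3.1, 162.1]
force: [-0.2, -0.7, -0.6]
opening: 0.0372
```

Emit:
{"fn": "jog_arm", "kwargs": {
  "commands": [
    [0, 0, 0, 7],
    [0, 0, 0, 7],
    [0, 0, 0, 7],
    [0, 0, 0, 3.6],
    [0, 0, 0, 0],
    [0, 0, 0, 0],
    [0, 0, 0, 0],
    [0, 0, 0, 0],
    [0, 0, 0, 0],
    [0, 0, 0, 0]
  ]
}}

```text
clock: 23.7
tool_pos: [0.591, -0.0987, 0.1005]
orientation: [179.6, -3.1, -173.7]
force: [0.2, -0.2, -0.5]
opening: 0.0373
```

```bash
sed -i 's/\[130:230,160:280/[100:200,220:340/' look.py; python3 look.py 19; python3 - <<'E'
from plant import *; import cv2
s=snapshot("top")["image"][110:260,170:340,::-1]; cv2.imwrite("pics/top19.png",cv2.resize(s,None,fx=4,fy=4,interpolation=cv2.INTER_CUBIC))
E
```

```text
[  8.8  19.5 -12.9  -0.6 -60.6 -92.2] [ 0.591  -0.0987  0.1005] [ 179.6   -3.1 -173.7] [ 0.2 -0.2 -0.5] [ 0.03 -0.36  0.  ] 0.03725311281404451
```

View pics/side19.png

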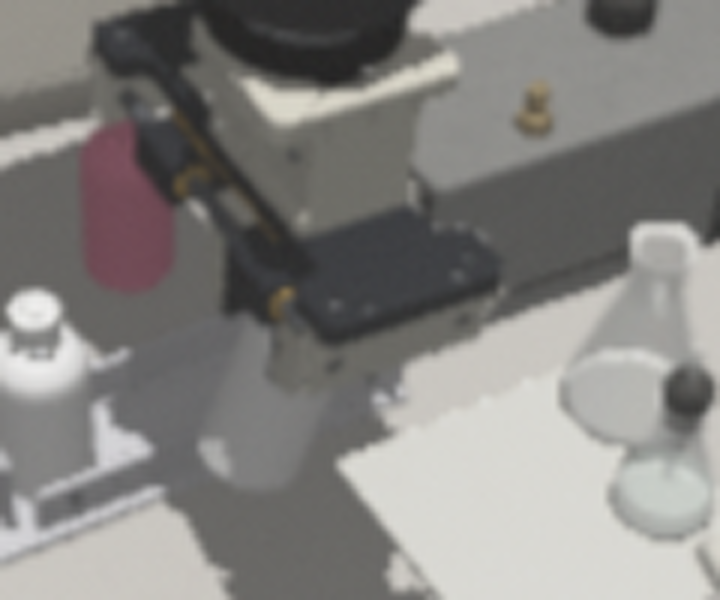

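View pics/top19.png

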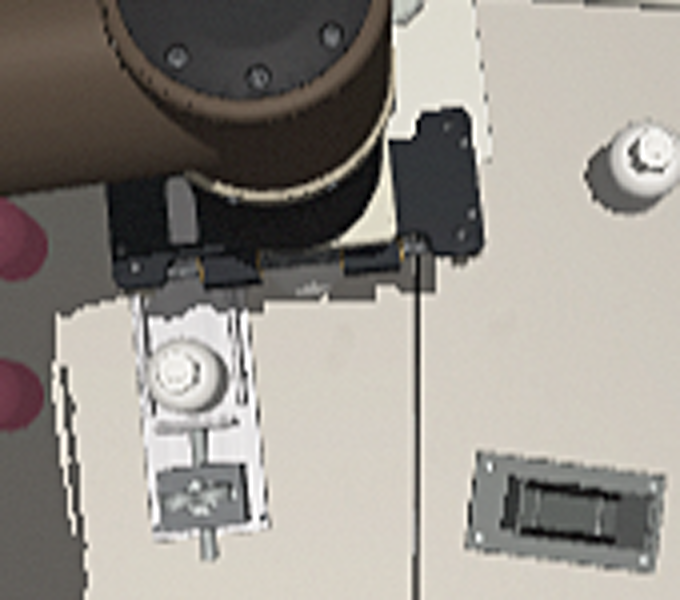

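```bash
python3 - <<'E'
from h import *
cam=ray("side",0,0)[0]
for z in (.04,.05,.06): 
  f=onz("side",255/6+220,488/6+100,z)
  v=(cam-f)[:2]; v/=np.linalg.norm(v)
  print(z,f.round(4),"foot axis",(f[:2]-.023*v).round(4))
E
```

```text
0.04 [ 0.5948 -0.0965  0.04  ] foot axis [ 0.6044 -0.0756]
0.05 [ 0.5912 -0.1042  0.05  ] foot axis [ 0.6008 -0.0833]
0.06 [ 0.5877 -0.1119  0.06  ] foot axis [ 0.5973 -0.091 ]
```

Emit:
{"fn": "jog_arm", "kwargs": {
  "commands": [
    [-0.3, 9, 0, 0],
    [-0.3, 9, 0, 0],
    [-0.3, 9, 0, 0],
    [-0.3, 9, 0, 0],
    [-0.3, 9, 0, 0],
    [-0.3, 9, 0, 0],
    [-0.3, 9, 0, 0],
    [-0.3, 9, 0, 0],
    [-0.3, 10.5, 0, 0],
    [0, 0, 0, 0]
  ]
}}

```text
clock: 24.63
tool_pos: [0.5884, -0.0142, 0.1006]
orientation: [179.6, -3.1, -173.6]
force: [-0.1, -0.3, -0.6]
opening: 0.0371
```

```bash
python3 look.py 20
```

```text
[ 16.9  18.6 -14.1  -1.1 -60.3 -99.9] [ 0.5884 -0.0142  0.1006] [ 179.6   -3.1 -173.6] [-0.1 -0.3 -0.6] [ 0.02 -0.35 -0.05] 0.03706901050674935
```

View pics/side20.png

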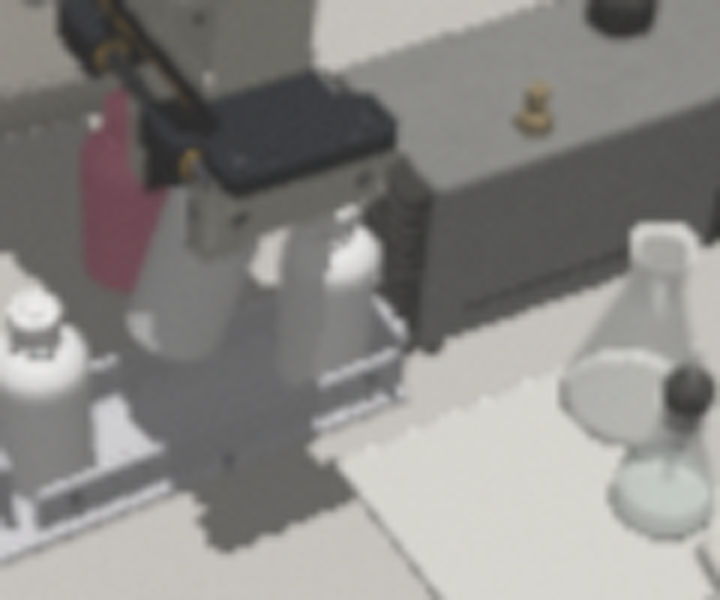

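Emit:
{"fn": "jog_arm", "kwargs": {
  "commands": [
    [1, -0.5, -14, 0],
    [1, -0.5, -14, 0],
    [1, -0.5, -12, 0],
    [1, 0, -8, 0],
    [0, 0, 0, 0],
    [-2, -0.2, -2, 0],
    [-2, -0.2, -2, 0],
    [-2, -0.2, -2, 0],
    [-2, -0.2, -2, 0],
    [-2, -0.2, -1, 0]
  ]
}}

```text
clock: 25.52
tool_pos: [0.5848, -0.0186, 0.0465]
orientation: [179.6, -2.8, -173.6]
force: [-1.1, -0.4, 17.7]
opening: 0.0377
```

```bash
python3 look.py 21
```

```text
[ 16.7  21.3 -18.2  -1.1 -53.2 -99.6] [ 0.5848 -0.0186  0.0465] [ 179.6   -2.8 -173.6] [-1.1 -0.4 17.7] [ 0.16  0.43 -0.01] 0.03766336901982028
```

View pics/side21.png

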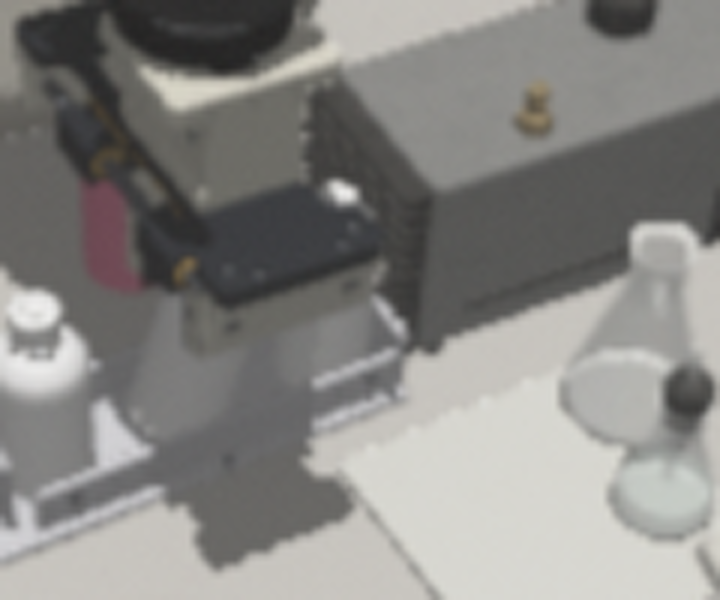

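Emit:
{"fn": "jog_arm", "kwargs": {
  "commands": [
    [-1.5, -0.1, -0.5, 0],
    [-1.5, -0.1, -0.5, 0],
    [-1.5, -0.1, -0.5, 0],
    [-1.5, -0.1, -0.5, 0],
    [-1.5, -0.1, -0.5, 0],
    [0, 0, 0, 0],
    [0, 0, 0, 0],
    [0, 0, 0, 0],
    [0, 0, 0, 0],
    [0, 0, 0, 0]
  ]
}}

```text
clock: 26.4
tool_pos: [0.5778, -0.0192, 0.0454]
orientation: [179.6, -2.7, -173.6]
force: [-3.5, -1.6, 22.0]
opening: 0.0376
```

```bash
python3 look.py 22
```

```text
[ 16.8  20.8 -19.2  -1.1 -52.6 -99.7] [ 0.5778 -0.0192  0.0454] [ 179.6   -2.7 -173.6] [-3.5 -1.6 22. ] [-0.14  1.23  0.03] 0.037553622381480245
```

View pics/side22.png

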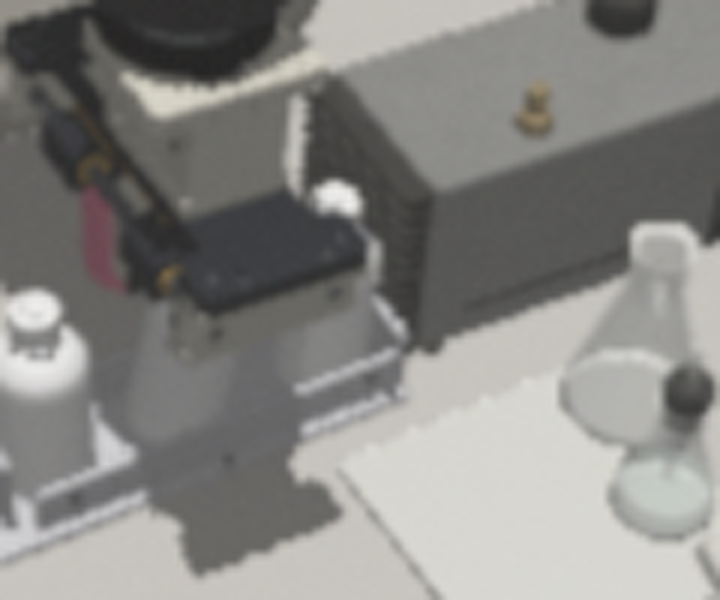

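Emit:
{"fn": "jog_arm", "kwargs": {
  "commands": [
    [-1.6, -0.1, -0.5, 0],
    [-1.6, -0.1, -0.5, 0],
    [-1.6, -0.1, -0.5, 0],
    [-1.6, -0.1, -0.5, 0],
    [-1.6, -0.1, -0.5, 0],
    [0, 0, 0, 0],
    [0, 0, 0, 0],
    [0, 0, 0, 0],
    [0, 0, 0, 0],
    [0, 0, 0, 0]
  ]
}}

```text
clock: 27.28
tool_pos: [0.569, -0.0201, 0.0433]
orientation: [179.6, -2.8, -173.6]
force: [-7.4, -1.2, 27.2]
opening: 0.0376
```

```bash
python3 look.py 23; python3 - <<'E'
from h import *
cam=ray("side",0,0)[0]
O=np.array([.5943,-.0155])
for n,p in (("near",(-75,0)),("gap",(0,0)),("gap-10",(-10,0)),("gap+10",(10,0))):
  w=O+np.array([p[0]*.994-p[1]*.11,p[0]*.11+p[1]*.994])/1e3
  print(n,[((proj("side",[*w,z])-[220,100])*6).round() for z in (.006,.118)])
E
```

```text
[ 17.   20.3 -20.4  -1.1 -52.  -99.9] [ 0.569  -0.0201  0.0433] [ 179.6   -2.8 -173.6] [-7.4 -1.2 27.2] [-0.31  2.62  0.06] 0.037589709193800565
near [array([ 48., 470.]), array([ 37., 303.])]
gap [array([187., 415.]), array([188., 247.])]
gap-10 [array([169., 422.]), array([168., 254.])]
gap+10 [array([205., 408.]), array([208., 240.])]
```

View pics/side23.png

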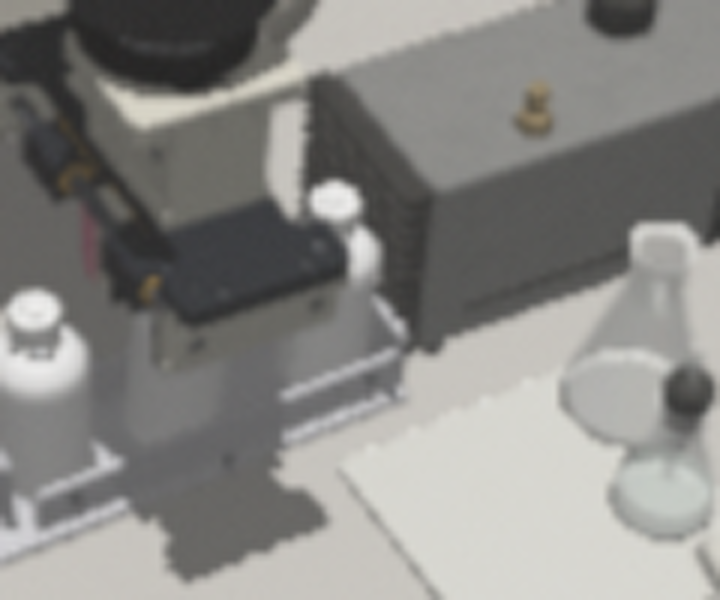

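Emit:
{"fn": "jog_arm", "kwargs": {
  "commands": [
    [0.5, 0, 1, 0],
    [0.5, 0, 1, 0],
    [0.5, 0, 1, 0],
    [0.5, 0, 1, 0],
    [0, 0, 0, 0],
    [0, 0, 0, 0],
    [0, 0, 0, 0],
    [0, 0, 0, 0],
    [0, 0, 0, 0],
    [0, 0, 0, 0]
  ]
}}

```text
clock: 28.17
tool_pos: [0.5695, -0.0198, 0.044]
orientation: [179.6, -3.0, -173.6]
force: [-2.1, -1.3, 10.4]
opening: 0.0377
```

Emit:
{"fn": "jog_arm", "kwargs": {
  "commands": [
    [0, 0, 0, 0],
    [0, 0, 0, 0],
    [0, 0, 0, 0],
    [0, 0, 0, 0],
    [0, 0, 0, 0],
    [0, 0, 0, 0],
    [0, 0, 0, 0],
    [0, 0, 0, 0],
    [0, 0, 0, 0],
    [0, 0, 0, 0]
  ],
  "fingers": 75
}}

```text
clock: 29.0
tool_pos: [0.5688, -0.0196, 0.0424]
orientation: [179.6, -3.1, -173.7]
force: [0.4, 0.4, 0.1]
opening: 0.0747
```

```bash
python3 look.py 24
```

```text
[ 16.9  20.5 -20.1  -1.3 -52.4 -99.8] [ 0.5688 -0.0196  0.0424] [ 179.6   -3.1 -173.7] [0.4 0.4 0.1] [ 0.07 -0.35 -0.05] 0.07465798985754477
```

View pics/side24.png

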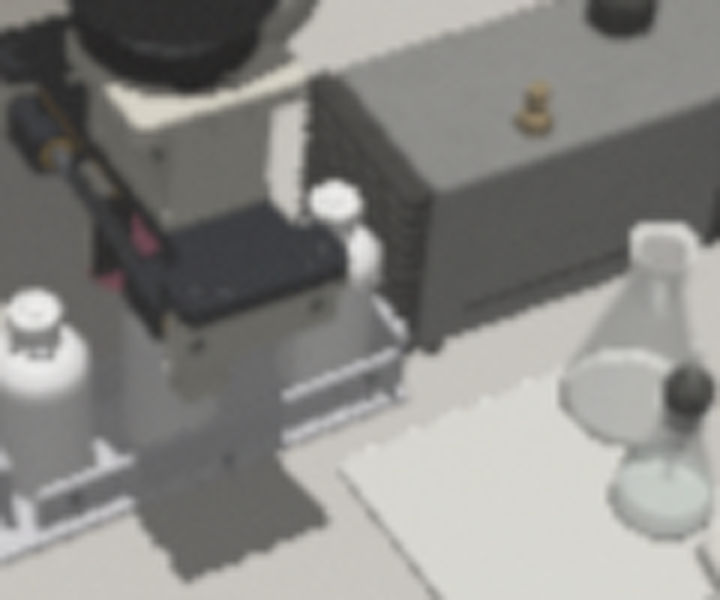

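Emit:
{"fn": "jog_arm", "kwargs": {
  "commands": [
    [0, 0, 10, 0],
    [0, 0, 25, 0],
    [0, 0, 38, 0],
    [0, 0, 38, 0],
    [0, 0, 38, 0],
    [0, 0, 0, 0],
    [0, 0, 0, 0],
    [0, 0, 0, 0],
    [0, 0, 0, 0],
    [0, 0, 0, 0]
  ],
  "fingers": 87.6
}}

```text
clock: 29.88
tool_pos: [0.568, -0.0198, 0.1904]
orientation: [179.6, -3.2, -173.7]
force: [-1.7, -0.4, 0.6]
opening: 0.088
```

```bash
python3 look.py 25;  python3 - <<'E'
from plant import *; import cv2
a=snapshot("top")["image"][:,:,::-1]; b=snapshot("side")["image"][:,:,::-1]
cv2.imwrite("pics/tA.png",a);cv2.imwrite("pics/sA.png",b)
A=cv2.resize(a[215:255,195:245],None,fx=8,fy=8,interpolation=cv2.INTER_CUBIC)
B=cv2.resize(b[155:205,180:230],None,fx=8,fy=8,interpolation=cv2.INTER_CUBIC)
cv2.imwrite("pics/w_t.png",A);cv2.imwrite("pics/w_s.png",B)
E
```

```text
[  16.9   12.8   -9.7   -1.1  -70.6 -100.3] [ 0.568  -0.0198  0.1904] [ 179.6   -3.2 -173.7] [-1.7 -0.4  0.6] [ 0.01 -0.33 -0.02] 0.08803257311264454
```

View pics/side25.png

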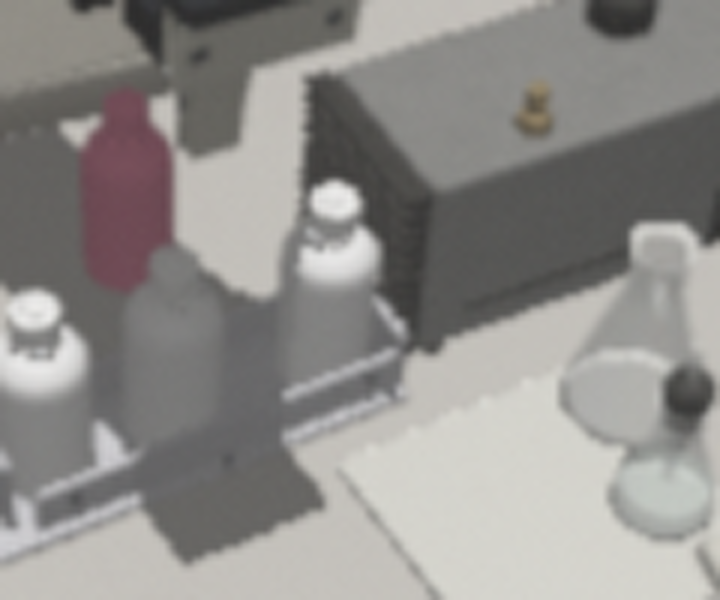

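View pics/w_t.png

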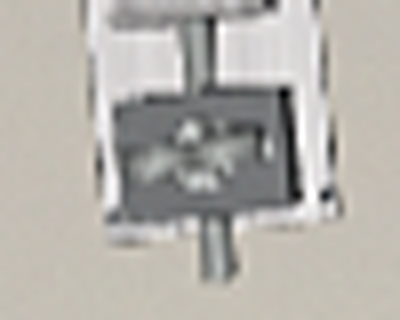

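View pics/w_s.png

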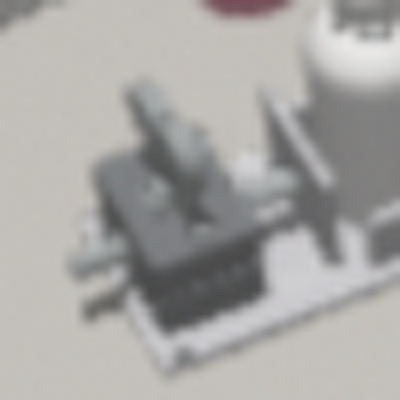

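```bash
python3 - <<'E'
from h import *
f=lambda u,v:c((195,215),8,u,v); g=lambda u,v:c((180,155),8,u,v)
a=onz("top",*f(133,166),.082); b=onz("top",*f(258,140),.082)
print(a.round(4),b.round(4),((a+b)/2).round(4),np.linalg.norm(a-b), np.degrees(np.arctan2(*(a-b)[1::-1])))
a=onz("side",*g(138,88),.087); b=onz("side",*g(205,140),.087)
print(a.round(4),b.round(4),((a+b)/2).round(4),np.linalg.norm(a-b), np.degrees(np.arctan2(*(a-b)[1::-1])))
E
```

```text
[ 0.4364 -0.0151  0.082 ] [ 0.4445 -0.053   0.082 ] [ 0.4404 -0.0341  0.082 ] 0.038740391989372264 102.04251814892085
[ 0.438  -0.0184  0.087 ] [ 0.4516 -0.0485  0.087 ] [ 0.4448 -0.0334  0.087 ] 0.033027485495268336 114.34354225063751
```

Emit:
{"fn": "jog_arm", "kwargs": {
  "commands": [
    [-12.75, -1.4, -2, 7],
    [-12.75, -1.4, -2, 7],
    [-12.75, -1.4, -2, 7],
    [-12.75, -1.4, -2, 7],
    [-12.75, -1.4, -2, 7],
    [-12.75, -1.4, -2, 7],
    [-12.75, -1.4, -2, 7],
    [-12.75, -1.4, -2, 7],
    [-12.75, -1.4, -2, 7],
    [-12.75, -1.4, -2, 7]
  ],
  "fingers": 40
}}

```text
clock: 30.87
tool_pos: [0.4405, -0.0338, 0.171]
orientation: [179.5, -3.1, -103.3]
force: [1.0, 0.2, 0.7]
opening: 0.0399
```

Emit:
{"fn": "jog_arm", "kwargs": {
  "commands": [
    [0, 0, -8, 7.1],
    [0, 0, -8, 7.1],
    [0, 0, -8, 7.1],
    [0, 0, -8, 7.1],
    [0, 0, -8, 1.3],
    [0, 0, -10, 0],
    [0, 0, -10, 0],
    [0, 0, 0, 0],
    [0, 0, 0, 0],
    [0, 0, 0, 0]
  ]
}}

```text
clock: 31.7
tool_pos: [0.4416, -0.0336, 0.1118]
orientation: [179.6, -3.1, -74.1]
force: [0.2, -0.7, -0.5]
opening: 0.04
```

```bash
sed -i 's/\[100:200,220:340/[110:210,150:270/' look.py; python3 look.py 26
```

```text
[ 24.4   1.9 -35.8   3.8 -53.2 -10.8] [ 0.4416 -0.0336  0.1118] [179.6  -3.1 -74.1] [ 0.2 -0.7 -0.5] [ 0.32  0.01 -0.02] 0.040007717501892665
```

View pics/side26.png

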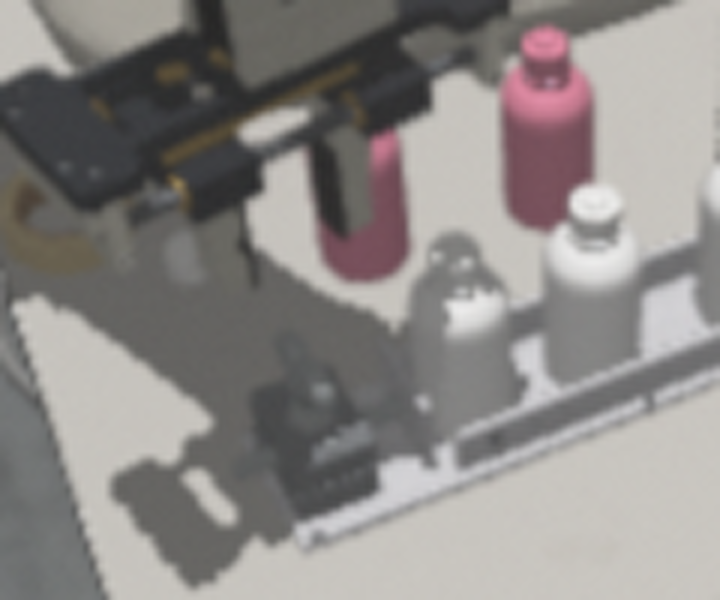

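Emit:
{"fn": "jog_arm", "kwargs": {
  "commands": [
    [-0.5, 0, -14, 0],
    [0, 0, -14, 0],
    [0, 0, -12, 0],
    [0, 0, -10, 0],
    [0, 0, -6, 0],
    [0, 0, 0, 0],
    [0, 0, 0, 0],
    [0, 0, 0, 0],
    [0, 0, 0, 0],
    [0, 0, 0, 0]
  ]
}}

```text
clock: 32.58
tool_pos: [0.4412, -0.0335, 0.0561]
orientation: [179.6, -3.1, -74.0]
force: [-0.8, 0.4, -0.3]
opening: 0.0402
```

```bash
python3 look.py 27
```

```text
[ 24.5   6.1 -40.4   4.3 -44.4 -11.6] [ 0.4412 -0.0335  0.0561] [179.6  -3.1 -74. ] [-0.8  0.4 -0.3] [ 0.28  0.   -0.  ] 0.040232234114747537
```

View pics/side27.png

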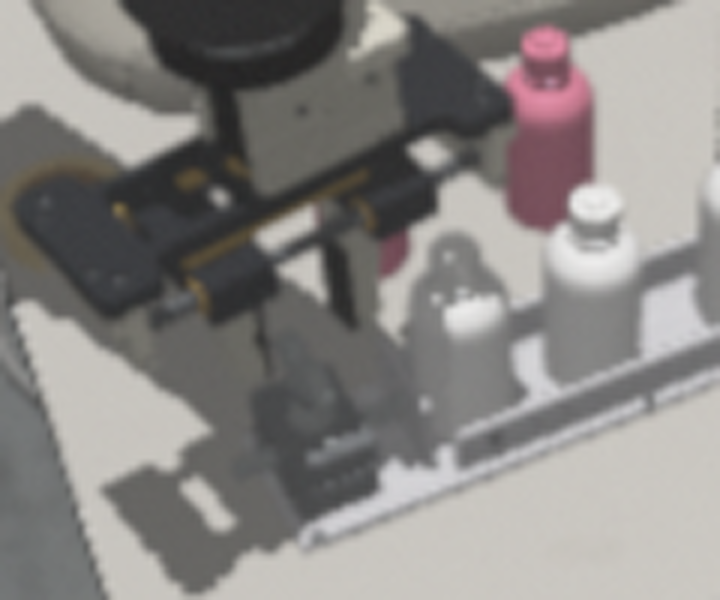

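Emit:
{"fn": "jog_arm", "kwargs": {
  "commands": [
    [0, 0, -3, 0],
    [0, 0, 0, 0],
    [0, 0, 0, 0],
    [0, 0, 0, 0],
    [0, 0, 0, 0],
    [0, 0, 0, 0],
    [0, 0, 0, 0],
    [0, 0, 0, 0],
    [0, 0, 0, 0],
    [0, 0, 0, 0]
  ],
  "fingers": 0
}}

```text
clock: 33.47
tool_pos: [0.4408, -0.0336, 0.0525]
orientation: [179.6, -3.1, -74.0]
force: [-0.1, 0.6, 0.3]
opening: 0.0006
```

```bash
python3 look.py 28
```

```text
[ 24.5   6.4 -40.6   4.3 -43.9 -11.6] [ 0.4408 -0.0336  0.0525] [179.6  -3.1 -74. ] [-0.1  0.6  0.3] [ 0.26 -0.03 -0.04] 0.0005567853670216375
```

View pics/side28.png

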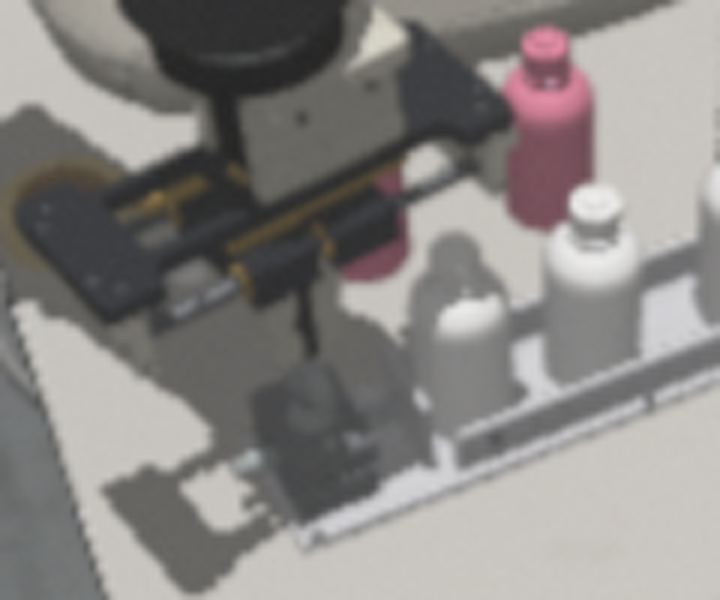

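```bash
python3 - <<'E'
from h import *
c0,d=ray("side",312/6+150,352/6+110)
for y in (-.0336,-.043): print((c0+d*((y-c0[1])/d[1])).round(4))
for z in (.087,.075,.0525): print(z,(proj("side",[.4408,-.0336,z])-[150,110])*6)
E
```

```text
[ 0.4476 -0.0336  0.0865]
[ 0.4457 -0.043   0.0969]
0.087 [297.05157176 355.49993366]
0.075 [299.80295213 373.76829208]
0.0525 [304.82768328 407.13103268]
```

Emit:
{"fn": "jog_arm", "kwargs": {
  "commands": [
    [0, 0, 0, 0],
    [0, 0, 0, 0],
    [0, 0, 0, 0],
    [0, 0, 0, 0],
    [0, 0, 0, 0],
    [-1, 0, -6, 0],
    [0, 0, -8, 0],
    [0, 0, -8, 0],
    [0, 0, -6, 0],
    [0, 0, 0, 0]
  ],
  "fingers": 30
}}

```text
clock: 34.35
tool_pos: [0.4386, -0.0341, 0.0228]
orientation: [179.4, -3.1, -74.0]
force: [0.4, 0.2, -0.4]
opening: 0.0298
```

```bash
python3 look.py 29
```

```text
[ 24.5   9.  -42.9   4.8 -39.2 -12.2] [ 0.4386 -0.0341  0.0228] [179.4  -3.1 -74. ] [ 0.4  0.2 -0.4] [ 0.23  0.08 -0.  ] 0.02981180638176135
```

View pics/side29.png

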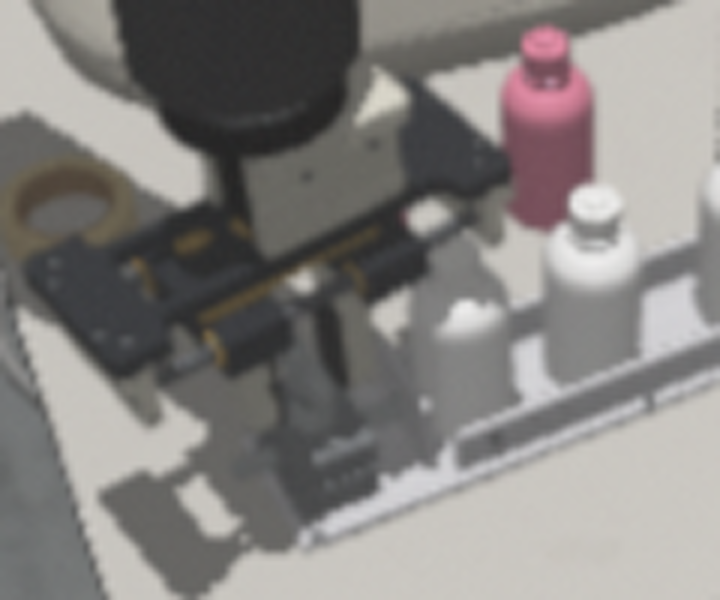

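Emit:
{"fn": "jog_arm", "kwargs": {
  "commands": [
    [0, 0, 0, 0],
    [0, 0, 0, 0],
    [0, 0, 0, 0],
    [0, 0, 0, 0],
    [0, 0, 0, 0],
    [0, 0, 0, 0],
    [0, 0, 0, -4],
    [0, 0, 0, -7],
    [0, 0, 0, -7],
    [0, 0, 0, -7]
  ],
  "fingers": 0
}}

```text
clock: 35.23
tool_pos: [0.4401, -0.0333, 0.0248]
orientation: [179.6, -3.1, -99.3]
force: [-0.3, 2.3, 3.9]
opening: 0.0087
```

Emit:
{"fn": "jog_arm", "kwargs": {
  "commands": [
    [0, 0, 0, -7],
    [0, 0, 0, -7],
    [0, 0, 0, -7],
    [0, 0, 0, -7],
    [0, 0, 0, -7],
    [0, 0, 0, -7],
    [0, 0, 0, -5],
    [0, 0, 0, -4],
    [0, 0, 0, -4],
    [0, 0, 0, -4]
  ]
}}

```text
clock: 36.07
tool_pos: [0.4397, -0.0328, 0.0248]
orientation: [179.5, -3.1, -158.2]
force: [-2.9, 8.0, 5.2]
opening: 0.0089
```

```bash
python3 look.py 30
```

```text
[ 21.1  11.1 -37.5  -0.6 -44.4 -88.8] [ 0.4397 -0.0328  0.0248] [ 179.5   -3.1 -158.2] [-2.9  8.   5.2] [ 2.6   0.96 -0.13] 0.008932491242720353
```

Emit:
{"fn": "jog_arm", "kwargs": {
  "commands": [
    [0, 0, 0, -3],
    [0, 0, 0, -3],
    [0, 0, 0, -2],
    [0, 0, 0, -2],
    [0, 0, 0, -2],
    [0, 0, 0, -1],
    [0, 0, 0, 0],
    [0, 0, 0, 0],
    [0, 0, 0, 0],
    [0, 0, 0, 0]
  ]
}}

```text
clock: 36.95
tool_pos: [0.4395, -0.0325, 0.0248]
orientation: [179.5, -3.1, -170.9]
force: [-4.6, 9.4, 6.4]
opening: 0.0097
```

```bash
python3 look.py 31
```

```text
[  20.4   11.2  -37.    -1.6  -44.7 -100.2] [ 0.4395 -0.0325  0.0248] [ 179.5   -3.1 -170.9] [-4.6  9.4  6.4] [3.33 1.42 0.61] 0.009735050096492916
```

Emit:
{"fn": "jog_arm", "kwargs": {
  "commands": [
    [0, 0, 0, 3],
    [0, 0, 0, 7],
    [0, 0, 0, 7],
    [0, 0, 0, 7],
    [0, 0, 0, 7],
    [0, 0, 0, 7],
    [0, 0, 0, 7],
    [0, 0, 0, 7],
    [0, 0, 0, 7],
    [0, 0, 0, 7]
  ]
}}

```text
clock: 37.83
tool_pos: [0.4399, -0.0335, 0.0248]
orientation: [179.6, -3.1, -104.6]
force: [-0.2, -0.7, 2.9]
opening: 0.0089
```

Emit:
{"fn": "jog_arm", "kwargs": {
  "commands": [
    [0, 0, 0, 7],
    [0, 0, 0, 7],
    [0, 0, 0, 7],
    [0, 0, 0, 5],
    [0, 0, 0, 3],
    [0, 0, 0, 0],
    [0, 0, 0, 0],
    [0, 0, 0, 0],
    [0, 0, 0, 0],
    [0, 0, 0, 0]
  ]
}}

```text
clock: 38.67
tool_pos: [0.4404, -0.0336, 0.0248]
orientation: [179.6, -3.1, -76.0]
force: [3.9, -3.5, 3.3]
opening: 0.009
```

```bash
python3 look.py 32; python3 - <<'E'
from plant import *; import cv2
a=snapshot("top")["image"][:,:,::-1]
cv2.imwrite("pics/tB.png",cv2.resize(a[120:260,170:300],None,fx=4,fy=4,interpolation=cv2.INTER_CUBIC))
E
```

```text
[ 24.5   8.9 -42.7   4.7 -39.4 -14.2] [ 0.4404 -0.0336  0.0248] [179.6  -3.1 -76. ] [ 3.9 -3.5  3.3] [-1.21 -1.39  0.09] 0.008969392135021152
```

View pics/side32.png

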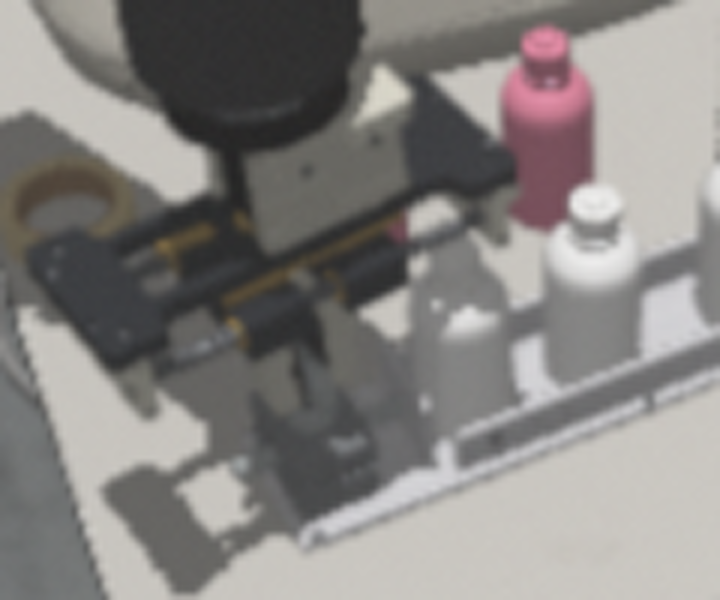

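View pics/tB.png

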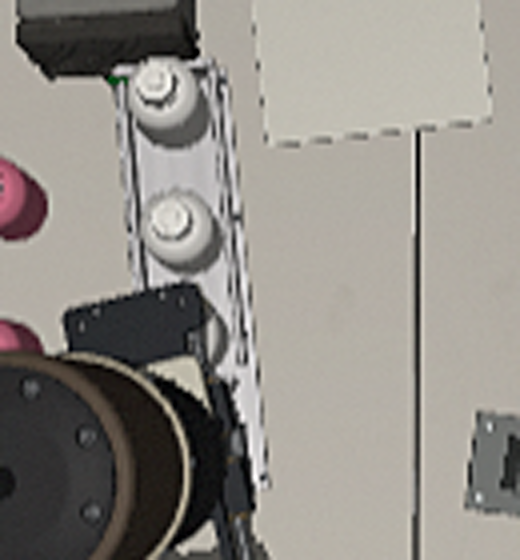

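```bash
python3 - <<'E'
from h import *
O=np.array([.5943,-.0155]);c0,s=np.cos(np.radians(6.3)),np.sin(np.radians(6.3))
for n,u,v in (("bottle",170,222),("far",155,85)):
  p=onz("top",(u+.5)/4-.5+170,(v+.5)/4-.5+120,.118); q=p[:2]-O; print(n,p.round(4),"lane",((q[0]*c0+q[1]*s)*1e3).round(1),((-q[0]*s+q[1]*c0)*1e3).round(1))
p=onz("side",596/6+150,200/6+110,.118);q=p[:2]-O;print("side",((q[0]*c0+q[1]*s)*1e3).round(1),((-q[0]*s+q[1]*c0)*1e3).round(1))
E
```

```text
bottle [ 0.5792 -0.0195  0.118 ] lane -15.5 -2.3
far [ 0.6617 -0.0092  0.118 ] lane 67.6 -1.2
side -8.7 -4.7
```

```bash
python3 - <<'E'
from plant import *
print(close_job()); 
E
```

```text
the job is handed in; nothing more can be done
None
```

I handed the job in at about 39 s of the 45 s; the close call gave no verdict.

**What was done**
- I lifted the tipped bottle out of the rest. Pivoting it on the lane's right rail and on the worktop failed.
- I then turned it up in the grip by pushing its foot against the clamp block, set it flush on the lane base and let it go.
- I gripped the wing screw, turned it clockwise to the seat, backed it off about 95° as commanded, and kept hold of it.

**Last checks**
- **Bottle:** it looks upright in the last pictures. The top view puts it about 15 mm from the gap's middle towards the robot and the side view about 9 mm. Both are inside the 22 mm limit, but it is not centred.
- **Neighbours:** the near and far bottles stood in the last pictures.
- **Seat:** the moment about the vertical rose from -0.13 to +0.61 N m, which I took as the firm stop.
- **Back-off:** the wing angle worked out from the tool's yaw is about 82°, or 1.4 rad, against a target of 1.43. I did not check it in a picture. The fingers are closed on the wing at 9.0 mm, and the last moves were holds.

**Things that disagreed or went wrong**
- The fingertips seemed to sit about 35 mm higher than the reported tool position. Because of this the first bottle grasp landed on the neck and the first close over the wing caught nothing; I corrected both from the pictures.
- Joint 6 came within 0.05° of its limit once, by the readings. This left the tool tilted by about 3° for the rest of the job.

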